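# Stand sample flasks in twist-lock cups

## Robot

A 7-joint arm with a two-finger parallel gripper is mounted at the origin on the work surface. World frame = base frame: x ahead of the robot, y to its left, z up, the work surface at z = 0. Lengths are in m, angles in degrees, forces in N, time in s.
With the tool pointing down it reaches from about 0.425 to 0.875 m from the base axis. Payload 4.7 kg.
Tool frame: the origin (TCP) lies at the very end of the fingers, on their centre line; the grasp point (between the pads) lies 19 mm behind it; z points along the fingers, y is the direction in which the jaws open and shut (so a half turn about z gives the same grasp; the last joint's range is limited). The gripper opens to 87 mm and grips with 3 to 60 N. Pads are 19 mm wide; open, the fingers measure 117 mm over their backs; the gripper's body (75 mm by 190 mm) begins 51 mm behind the grasp point.
Start: joints at [-73.906, 18.392, -4.016, 83.108, 1.295, 78.541, -3.26], TCP at [0.171, 0.627, 0.223] pointing down, gripper open.
Joint ranges: [-163.93, 163.93], [-17.29, 119.83], [-79.2, 71.16], [3.27, 140.29], [-89.18, 269.18], [5.43, 117.66], [-154.24, 154.24]. Speed limits (degrees/s): [147.25, 147.25, 180, 180, 180, 180, 180].

## Interface

Orientations are given as [roll, pitch, yaw] about the fixed x, y, z axes, in that order (R = Rz(yaw) Ry(pitch) Rx(roll)).
In Python, from cell import env gives the robot as it stands.
- The arm moves only by the tool servo_tool, never from a script. Its argument "increments" is a list that holds one entry, the list of rows, each a list of 7 numbers: the shift along the tool's x, y, z in m, then the turn, a rotation vector about the tool's x, y, z in degrees, then the opening, from -1 (shut) to 1 (fully open). In form: [[[dx, dy, dz, rx, ry, rz, fingers], ...]]. A call has 1 to 20 rows; each row is the pose to reach, as a shift and turn from the pose commanded when the call began, along the tool's axes at that moment; what a row does not reach only later rows make up. A row lasts 1/10 s, in which the tool goes at most 50 mm and 8.59 degrees, less where a joint would pass 70% of its speed; a pose out of reach is approached as far as the arm can. A call with a gripper value outside its range is refused whole. The fingers move at their own pace and stop on an object; "squeeze" is the grip in N (left out, the last holds). Time passes only in rows, so rows that repeat a pose let the fingers close. It gives the time, the measured TCP pose, the force and the opening at its end, in the units of the state.
- env.get_obs(): the state, without advancing time (a new reading comes with each control period).
- env.read_camera(name): name is "scene" or "side" or "wrist"; returns a dict with "frame" (420x560x3 uint8, blue, green, red), "intrinsics" (3x3 intrinsics, pixels), "rvec" (rotation vector, rad) and "tvec" (3), from world to camera coordinates, as OpenCV has them. Camera axes: x right, y down, z forward; pixel columns grow to the right and rows downward; lengths in m; the calibration is good to about 2 mm. A picture is of the moment at which its call begins. There is no depth.
- env.sign_off(): hands the job in, once; it reports no verdict.
The state is a dict: "time_s": time; "qpos": joint angles; "joint_velocities": joint speeds; "effort": joint torques, N m; "tool_pos": TCP position; "tool_rot": TCP orientation; "force": force on the tool from outside, world axes, zero at the start; "wrist_torque": the same for the moment, N m; "grip_width": finger opening in m.
Only numpy, scipy, OpenCV 4.12 (cv2) and the standard library are available. Lean on these libraries where they do the work, as an engineer would, in place of code of your own. Each camera call takes 0.05 s, during which the arm holds its last target.

## Task

Stand every sample flask on the bench upright in a sample cup of its own in the spill tray. First lift the dust cover off the cup stack and set it aside, then free one cup per flask from the top of the stack, turning it anticlockwise as you lift, and stand the cups upright in the tray. Leave the spare cups nested in their holder, put the dust cover back flat on the top one, and do not disturb the jar and the beaker standing by.

Things in the scene. Friction and masses are not known exactly. Their poses are not given: they have to be found in the camera images.
- holder: grey fixed stack holder: a collar 64 mm in diameter and 28 mm tall on a 94 mm foot plate, origin at the centre of its underside, with the same two hooks (top 37 mm high) that lock the lowest cup. The cup stack stands in it: at the start, from the top, cup_a, cup_b, cup_c, cup_d, and the dust cover. The lowest cup's underside is 4 mm above the bench.
- cup_a: at the start the top one of 4 equal white plastic twist-lock cups, 52 mm tall, 50 g. Origin: centre of the underside, z up. Tapered foot (diameter 48 to 51, lowest 24 mm; 43 inside), above it a straight band of diameter 64 from z = 24 to 52 mm, the rim (mouth 57); floor 4 mm thick. Two tabs at the band's foot along +-x reach 40 mm from the axis (z 24 to 28); two hooks along +-x at the rim (radius 35 to 41, top z = 61).
- cup_b: second cup from the top, same as cup_a. Lock: a nested cup's tabs lie under the hooks of the cup below with 2 mm of play in height, so it will not lift straight off. Turned anticlockwise (seen from above), the tabs leave the hooks after about 0.3 rad (0.4 to 0.6 is good), then it lifts; clockwise it meets a stop. Nested cups have equal yaw and stand 28 mm apart in height.
- cup_c: third cup from the top, same as cup_a. Gripping: across the band along the cup's own y axis (64 mm), fingertips no lower than 34 mm above that cup's underside, since the hooks of the cup below reach 33 mm; so held, it can be turned 0.55 rad without the fingers meeting the hooks.
- cup_d: lowest cup, same as cup_a; it always stays in the holder.
- cover: grey loose dust cover of the stack, 50 g, 32 mm tall: disc 62 mm in diameter (z 6 to 10 mm), 52 mm spigot below (z 0 to 6), black knob on top (diameter 20, z 10 to 32). Origin at the centre of the spigot's underside, z up. Seated, the disc lies flat on a cup's rim inside its hooks, cover origin 46 mm above the cup's. It lifts straight off; set it aside on any free bench.
- flask_1: sealed amber glass conical sample flask, 90 g, bottom-heavy, 34 mm in diameter at its foot, 18 mm at the neck, 78 mm tall with its black cap (22 mm diameter, the top 22 mm), by which it can be held; origin at the centre of its underside, z up. Stood in a cup, it may be held with the fingertips 59 mm above its underside, just clear of the cup's hooks. Only 2 or 3 of the four are present in a run.
- flask_2: sample flask exactly like flask_1. Only 2 or 3 of the four are present in a run.
- flask_3: sample flask exactly like flask_1. Only 2 or 3 of the four are present in a run.
- flask_4: sample flask exactly like flask_1. Only 2 or 3 of the four are present in a run.
- tray: fixed bare steel spill tray, 340 mm along its x by 130 mm along its y, 14 mm tall, walls and floor 4 mm thick; origin at the centre of its underside. Empty at the start; three cups fit along its x axis at -105, 0 and +105 mm, with their hooks (cup x) along the tray's x.
- jar: bystander: white plastic jar with red cap, 68 mm diameter, 75 mm tall; origin at its underside. Leave alone.
- beaker: bystander: empty glass beaker, 70 mm across, 80 mm tall, to the robot's right; origin at its underside. Leave alone.
Mind the look-alikes: they are no part of the job. Leave any orange or yellow look-alike of the cup_d alone.

How it is judged:
By the outcome, as a careful person would: the job done as asked, in the order asked, and still so for the second after the job is handed in, with the robot touching nothing.
Of flask_1, flask_2, flask_3, flask_4 only 2 to 3 are there at a start; the rules pass over those that are not, and their reading is None.
At some moment in a run one of flask_1, flask_2, flask_3, flask_4 may be knocked a few centimetres aside while the robot is not near it.
It also fails if it takes over 210 s, if anything falls off the work surface, if the arm or the gripper's body presses on something with over 40 N, if the wrist force passes 120 N, or if a joint passes its speed limit or range.

## Working session

There is one attempt and no reset: what is moved stays moved. The work goes in short steps, Python scripts to look and compute and a tool call to move; the robot and the scene stay as the last step left them, time stands still between calls to the robot, and variables do not carry over. Pictures are saved under pics/ and viewed, and the job is handed in when it is done.

Besides the shell and the picture viewer there is one more tool, called after "Request:" in YAML: its name, and indented under it one key for each argument. servo_tool: Moves the arm, as the interface text tells. Its arguments: {"type":"object","properties":{"increments":{"type":"array","items":{"type":"array","items":{"type":"array","items":{"type":"number"}}}},"squeeze":{"type":"number"}},"required":["increments"]}

```bash
ls; mkdir -p pics
cat > h.py <<'E'
import numpy as np,cv2
from cell import env
def cam(n,save=None):
    d=env.read_camera(n)
    if save: cv2.imwrite('pics/'+save,d['frame'])
    return d
def ray(d,u,v):
    R,_=cv2.Rodrigues(np.array(d['rvec'],float)); t=np.array(d['tvec'],float).ravel()
    c=-R.T@t; K=np.array(d['intrinsics']); w=R.T@np.linalg.inv(K)@np.array([u,v,1.]); return c,w/np.linalg.norm(w)
def onz(d,u,v,z):
    c,w=ray(d,u,v); return c+w*(z-c[2])/w[2]
def tri(rs):
    A=np.zeros((3,3));b=np.zeros(3)
    for c,w in rs:
        P=np.eye(3)-np.outer(w,w);A+=P;b+=P@c
    return np.linalg.solve(A,b)
def proj(d,p):
    q,_=cv2.projectPoints(np.array(p,float).reshape(-1,3),np.array(d['rvec'],float),np.array(d['tvec'],float),np.array(d['intrinsics'],float),None); return q.reshape(-1,2)
E
python3 - <<'E'
from h import *
for n in ['scene','side','wrist']:
    d=cam(n,n+'0.png'); c,w=ray(d,280,210); print(n,c.round(3),w.round(3),d['intrinsics'][0][0])
o=env.get_obs()
for k in o: print(k,o[k])
E
```

```text
pics
scene [1.09  0.324 0.756] [-0.566 -0.44  -0.697] 509.6817530820444
side [-0.119 -0.769  0.839] [ 0.558  0.574 -0.599] 544.771905231067
wrist [0.099 0.646 0.384] [ 0.252 -0.082 -0.964] 337.15497106708676
time_s 0.15
qpos [-73.90854993  18.42891209  -4.01600862  83.16017358   1.29628685
  78.53871487  -3.26076961]
joint_velocities [ 0.04585894 -0.19862109  0.00182327 -0.11827647 -0.06429823  0.11545209
 -0.02324248]
effort [-2.34687313e-04 -4.91800261e+01 -4.04684767e-01 -3.12873888e+01
 -6.39740517e-02  4.06128634e-02  9.03087175e-05]
tool_pos [0.17127655 0.62659813 0.22170562]
tool_rot [-1.79917489e+02  6.12712607e-03  1.64717917e+02]
force [-0.94911436  0.06732975  0.27729569]
wrist_torque [0.03917169 0.00528416 0.00099634]
grip_width 0.08683796593230138
```

View pics/scene0.png

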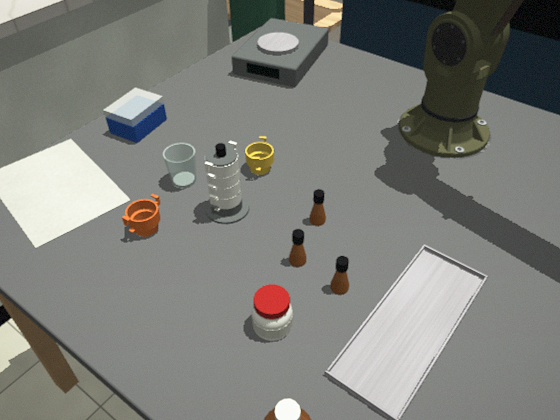

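View pics/side0.png

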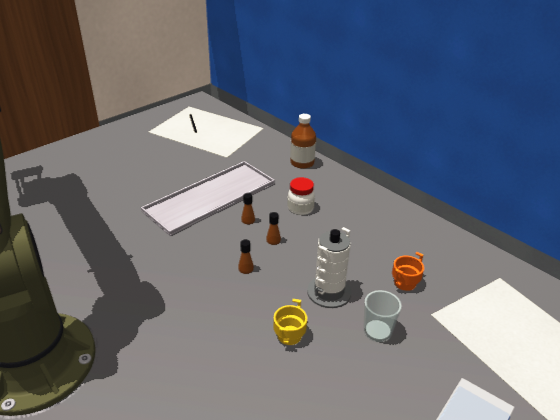

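View pics/wrist0.png

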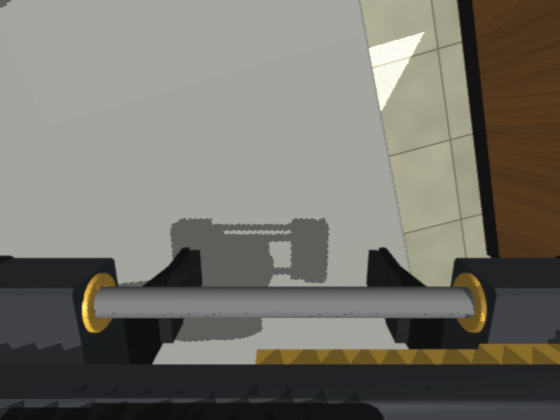

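```bash
cat > z.py <<'E'
import sys;from h import *
# name of image, u0 v0 u1 v1 scale out
n,u0,v0,u1,v1,s,o=sys.argv[1:8]
u0,v0,u1,v1=map(int,(u0,v0,u1,v1));s=float(s)
im=cv2.imread('pics/'+n)[v0:v1,u0:u1]
cv2.imwrite('pics/'+o,cv2.resize(im,None,fx=s,fy=s,interpolation=cv2.INTER_CUBIC))
E
python3 z.py scene0.png 185 125 275 225 6 c1.png; python3 z.py side0.png 290 215 380 310 6 c2.png
python3 z.py scene0.png 270 180 360 300 5 c3.png; python3 z.py side0.png 220 185 300 280 6 c4.png
python3 - <<'E'
from h import *
for n in ['scene','side']:
    im=cv2.imread(f'pics/{n}0.png'); hsv=cv2.cvtColor(im,cv2.COLOR_BGR2HSV)
    m=((hsv[...,2]<28)).astype(np.uint8)
    nn,l,st,ce=cv2.connectedComponentsWithStats(m)
    print(n,[(st[i].tolist(),ce[i].round(1).tolist()) for i in range(1,nn) if 40<st[i][4]<400])
    m=((hsv[...,0]<15)&(hsv[...,1]>150)&(hsv[...,2]>50)).astype(np.uint8)
    nn,l,st,ce=cv2.connectedComponentsWithStats(m)
    print('amber',[(st[i].tolist(),ce[i].round(1).tolist()) for i in range(1,nn) if 80<st[i][4]<3000])
E
```

```text
scene [([408, 0, 48, 11, 310], [437.6, 3.6]), ([247, 63, 32, 16, 283], [262.5, 70.4]), ([422, 101, 35, 21, 79], [436.5, 114.5]), ([216, 146, 10, 11, 69], [220.6, 151.9]), ([314, 193, 10, 11, 68], [318.1, 198.6]), ([293, 236, 10, 9, 67], [297.5, 240.0]), ([336, 261, 12, 11, 71], [341.1, 267.2]), ([0, 306, 11, 19, 117], [3.2, 315.1])]
amber [([122, 194, 38, 42, 1075], [142.7, 216.3]), ([310, 204, 15, 21, 227], [317.6, 215.0]), ([290, 244, 16, 22, 258], [297.6, 255.7]), ([331, 272, 17, 22, 279], [339.5, 283.2]), ([254, 285, 36, 34, 961], [271.3, 301.0])]
side [([244, 194, 8, 10, 70], [247.5, 198.7]), ([270, 213, 8, 11, 78], [273.5, 218.4]), ([28, 225, 16, 52, 107], [35.8, 250.8]), ([331, 230, 9, 13, 95], [334.8, 236.1]), ([241, 241, 9, 12, 90], [245.3, 246.2]), ([0, 317, 63, 51, 393], [36.1, 352.5])]
amber [([292, 124, 24, 23, 445], [303.3, 135.6]), ([291, 160, 23, 8, 96], [301.8, 164.2]), ([290, 177, 24, 18, 345], [301.4, 185.7]), ([242, 204, 13, 20, 191], [247.7, 214.6]), ([267, 224, 13, 21, 209], [273.2, 234.8]), ([239, 252, 14, 22, 234], [245.5, 263.3]), ([392, 252, 32, 39, 880], [407.5, 271.5])]
```

```bash
python3 -c "
import cv2,numpy as np
a=cv2.imread('pics/c1.png');b=cv2.imread('pics/c2.png');print(a.shape,b.shape)
b=cv2.resize(b,(380,400));a=cv2.resize(a,(360,400));cv2.imwrite('pics/c12.png',np.hstack([a,b]))"
```

```text
(600, 540, 3) (570, 540, 3)
```

View pics/c1.png

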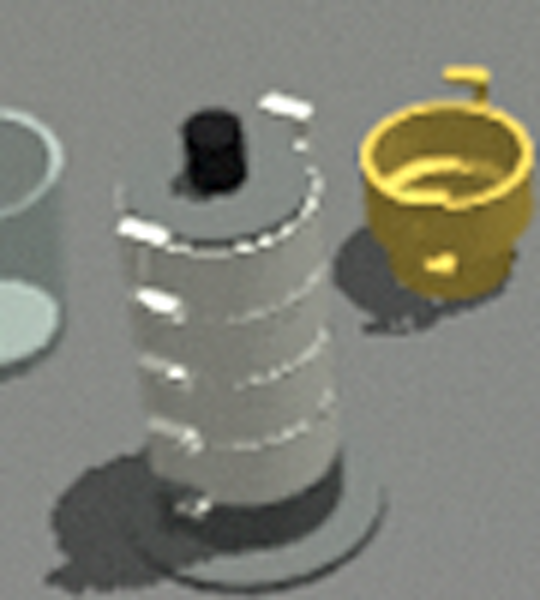

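View pics/c2.png

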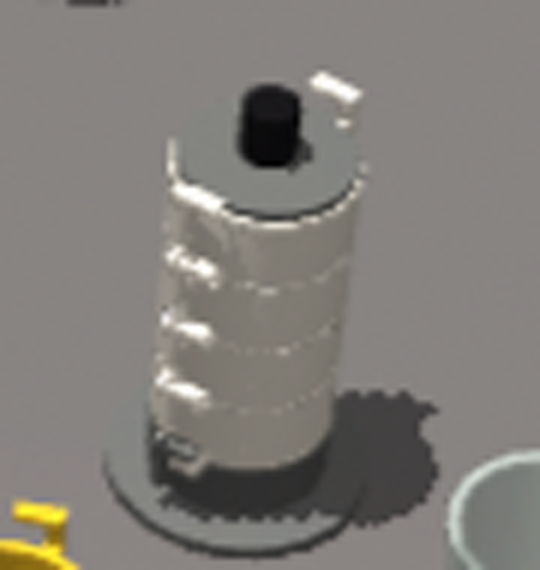

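View pics/c3.png

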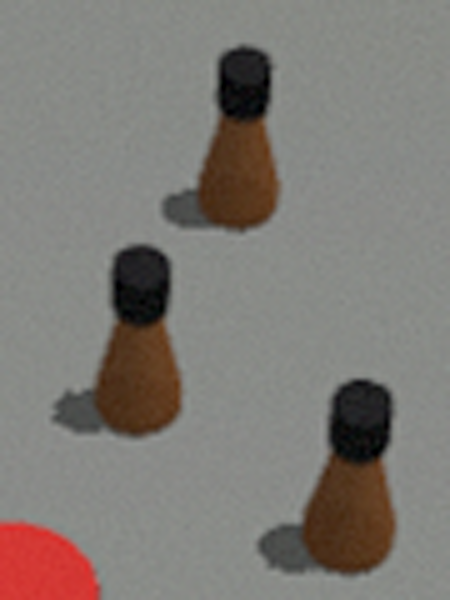

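```bash
cat > meas.py <<'E'
from h import *
def caps(d,th=50,amin=40,amax=400):
    g=cv2.cvtColor(d['frame'],cv2.COLOR_BGR2HSV)[...,2]
    m=(g<th).astype(np.uint8)
    nn,l,st,ce=cv2.connectedComponentsWithStats(m)
    return [((st[i][0]+(st[i][2]-1)/2,st[i][1]+(st[i][3]-1)/2),ce[i],st[i]) for i in range(1,nn) if amin<st[i][4]<amax and st[i][2]<22 and st[i][3]<26]
def match():
    a=cam('scene');b=cam('side');out=[]
    for p,_,s in caps(a):
        for q,_,t in caps(b):
            r1=ray(a,*p);r2=ray(b,*q);x=tri([r1,r2])
            e=max(np.linalg.norm(np.cross(x-c,w)) for c,w in (r1,r2))
            if e<.006 and -.01<x[2]<.3: out.append((x.round(4).tolist(),round(e,4),p,q))
    return a,b,out
E
python3 - <<'E'
from meas import *
a,b,o=match()
for x in o: print(x)
for p,q in [((232.8,142.3),(346,229.3)),((209,163.5),(322.8,247.5)),((220.8,150),(335.2,235.8))]:
    print(tri([ray(a,*p),ray(b,*q)]).round(4))
for d,ps in ((a,[(232.8,142.3),(209,163.5)]),(b,[(346,229.3),(322.8,247.5)])): print([onz(d,*p,.148).round(4) for p in ps])
E
python3 z.py scene0.png 310 230 510 420 4 c5.png;python3 z.py side0.png 130 155 290 240 5 c6.png
```

```text
([0.5399, -0.2472, 0.1541], np.float64(0.0001), (np.float64(220.5), np.float64(150.5)), (np.float64(334.5), np.float64(236.0)))
([0.4541, -0.073, 0.0668], np.float64(0.0), (np.float64(318.5), np.float64(196.5)), (np.float64(245.0), np.float64(246.0)))
([0.5664, -0.0424, 0.0665], np.float64(0.0003), (np.float64(298.0), np.float64(236.5)), (np.float64(273.5), np.float64(218.5)))
([0.573, 0.0577, 0.0666], np.float64(0.0009), (np.float64(341.5), np.float64(264.0)), (np.float64(247.0), np.float64(198.5)))
[ 0.5371 -0.247   0.1728]
[ 0.5423 -0.2477  0.1237]
[ 0.5397 -0.2478  0.155 ]
[array([ 0.4999, -0.2513,  0.148 ]), array([ 0.577 , -0.2434,  0.148 ])]
[array([ 0.5791, -0.244 ,  0.148 ]), array([ 0.5027, -0.2509,  0.148 ])]
```

View pics/c5.png

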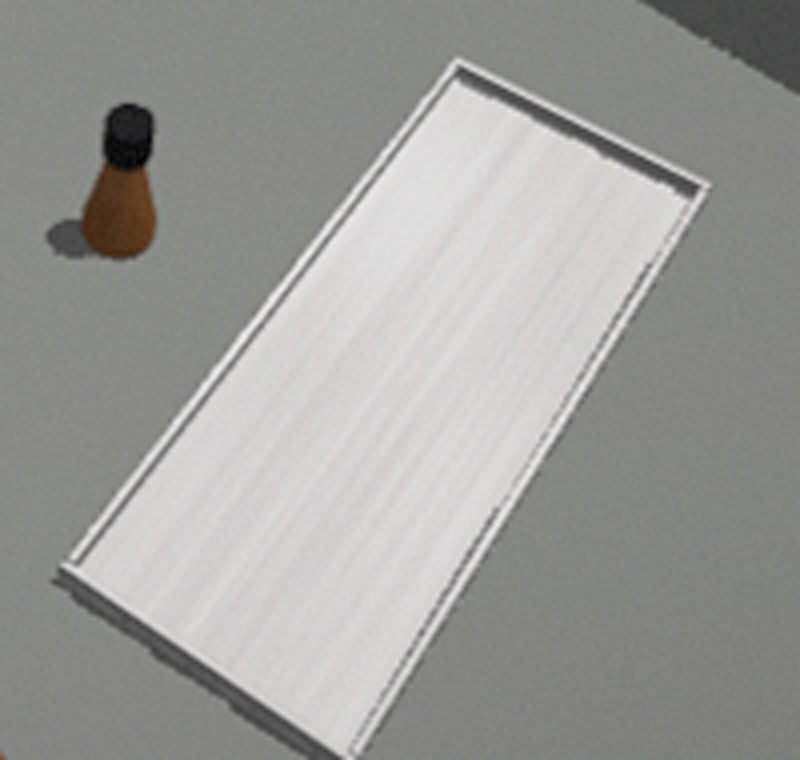

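View pics/c6.png

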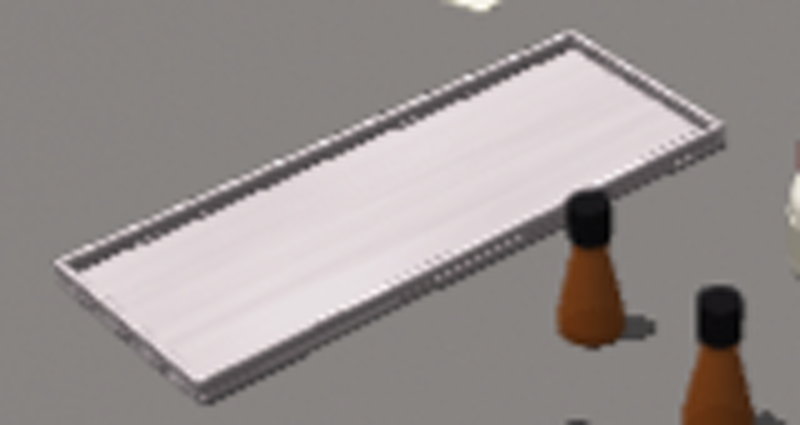

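Run:
```python
from meas import *
a=cam('scene');b=cam('side')
A=[onz(a,*p,.014)[:2] for p in [(424.5,244.5),(487.5,276.5),(398,419.5),(325.5,371.8)]]
B=[onz(b,*p,.014)[:2] for p in [(171,231.8),(141.4,207.6),(244.4,161),(274.6,179.8)]]
for C in (A,B):
    C=np.array(C);print(C.round(4).tolist(),C.mean(0).round(4),cv2.minAreaRect((C*1000).astype(np.float32)))
# jar, beaker etc
print('jar',onz(a,272,300,.075),onz(b,301.5,186,.075)); print('beaker',onz(a,180,157,.08),onz(b,382,304,.08))
print('bottle',onz(b,303,163,0),'orange',onz(a,142,230,0),'yellow',onz(a,259,170,0))
o=env.get_obs();print(o['tool_pos'],o['tool_rot'],o['time_s'])
```

```text
[[0.3956, 0.1398], [0.3985, 0.2676], [0.7342, 0.2616], [0.735, 0.1346]] [0.5658 0.2009] ((566.31396484375, 201.07931518554688), (127.76079559326172, 339.4217834472656), 89.10758972167969)
[[0.3963, 0.1325], [0.3962, 0.263], [0.7345, 0.2599], [0.7328, 0.1311]] [0.5649 0.1966] ((564.722900390625, 196.23410034179688), (130.46693420410156, 338.3209533691406), 89.48545837402344)
jar [0.71141614 0.01084312 0.075     ] [ 7.00759803e-01 -4.74968013e-04  7.50000000e-02]
beaker [ 0.54061222 -0.37134438  0.08      ] [ 0.52713301 -0.38753973  0.08      ]
bottle [0.86882289 0.15565463 0.        ] orange [ 6.92416307e-01 -3.43325496e-01 -1.11022302e-16] yellow [ 0.40033522 -0.27254189  0.        ]
[0.17140193 0.62687665 0.22229845] [-1.79976548e+02  3.33144708e-03  1.64711789e+02] 0.35
```

```bash
cat > go.py <<'E'
import sys,json
from h import *
from scipy.spatial.transform import Rotation as R
def delta(x,y,z,yaw,via=None):
    o=env.get_obs();Rt=R.from_euler('xyz',o['tool_rot'],degrees=True)
    Rg=R.from_euler('xyz',[180,0,yaw],degrees=True)
    d=Rt.inv().apply(np.array([x,y,z])-o['tool_pos']);r=(Rt.inv()*Rg).as_rotvec(degrees=True)
    return d,r
if __name__=='__main__':
    for a in sys.argv[1:]:
        d,r=delta(*map(float,a.split(',')));print(a,'->',d.round(4).tolist(),r.round(2).tolist(),'dist',np.linalg.norm(d).round(3))
    o=env.get_obs();print('t',round(o['time_s'],2),'pos',np.round(o['tool_pos'],4),'rot',np.round(o['tool_rot'],2),'F',np.round(o['force'],1),'w',round(o['grip_width'],4),'q7',round(o['qpos'][6],1))
E
python3 go.py 0.50,0.25,0.30,85 0.54,-0.2474,0.30,5.4
```

```text
0.50,0.25,0.30,85 -> [-0.4163, -0.2769, -0.0776] [-0.02, 0.02, 79.71] dist 0.506
0.54,-0.2474,0.30,5.4 -> [-0.5861, -0.7462, -0.0774] [-0.0, 0.03, 159.31] dist 0.952
t 0.35 pos [0.1714 0.6269 0.2223] rot [-179.98    0.    164.71] F [-0.4 -0.5  1.3] w 0.0871 q7 -3.3
```

Request:
servo_tool:
  increments:
    - [[-0.1, -0.07, -0.07, 0, 0, 20, 0.2], [-0.2, -0.14, -0.077, 0, 0, 40, 0.2], [-0.3, -0.2, -0.077, 0, 0, 60, 0.2], [-0.416, -0.277, -0.077, 0, 0, 79.7, 0.2], [-0.416, -0.277, -0.077, 0, 0, 79.7, 0.2], [-0.416, -0.277, -0.077, 0, 0, 79.7, 0.2], [-0.416, -0.277, -0.077, 0, 0, 79.7, 0.2], [-0.416, -0.277, -0.077, 0, 0, 79.7, 0.2], [-0.416, -0.277, -0.077, 0, 0, 79.7, 0.2], [-0.416, -0.277, -0.077, 0, 0, 79.7, 0.2], [-0.416, -0.277, -0.077, 0, 0, 79.7, 0.2], [-0.416, -0.277, -0.077, 0, 0, 79.7, 0.2], [-0.416, -0.277, -0.077, 0, 0, 79.7, 0.2], [-0.416, -0.277, -0.077, 0, 0, 79.7, 0.2]]
  squeeze: 15

```text
time_s: 1.75
tool_pos: [0.4982, 0.2524, 0.2992]
tool_rot: [-179.9, -0.0, 85.2]
force: [0.1, -0.7, 0.4]
grip_width: 0.052
```

```bash
python3 go.py 0.54,-0.2474,0.27,5.4
```

```text
0.54,-0.2474,0.27,5.4 -> [-0.4946, 0.0832, 0.0289] [-0.06, 0.02, 79.84] dist 0.502
t 1.75 pos [0.4982 0.2524 0.2992] rot [-1.7994e+02 -3.0000e-02  8.5240e+01] F [ 0.1 -0.7  0.4] w 0.052 q7 -32.5
```

Request:
servo_tool:
  increments:
    - [[-0.494, 0.083, 0.029, 0, 0, 79.8, 0.2], [-0.494, 0.083, 0.029, 0, 0, 79.8, 0.2], [-0.494, 0.083, 0.029, 0, 0, 79.8, 0.2], [-0.494, 0.083, 0.029, 0, 0, 79.8, 0.2], [-0.494, 0.083, 0.029, 0, 0, 79.8, 0.2], [-0.494, 0.083, 0.029, 0, 0, 79.8, 0.2], [-0.494, 0.083, 0.029, 0, 0, 79.8, 0.2], [-0.494, 0.083, 0.029, 0, 0, 79.8, 0.2], [-0.494, 0.083, 0.029, 0, 0, 79.8, 0.2], [-0.494, 0.083, 0.029, 0, 0, 79.8, 0.2], [-0.494, 0.083, 0.029, 0, 0, 79.8, 0.2], [-0.494, 0.083, 0.029, 0, 0, 79.8, 0.2], [-0.494, 0.083, 0.029, 0, 0, 79.8, 0.2], [-0.494, 0.083, 0.029, 0, 0, 79.8, 0.2]]

```text
time_s: 3.15
tool_pos: [0.5404, -0.2463, 0.2705]
tool_rot: [-179.9, -0.0, 5.5]
force: [-0.2, 0.4, 0.9]
grip_width: 0.052
```

```bash
python3 go.py 0.54,-0.2474,0.27,5.4;python3 -c "
from h import *
d=cam('wrist','w1.png');print(ray(d,280,210),proj(d,[[.54,-.2474,.166],[.54,-.2474,.144],[.5784,-.2438,.149],[.5016,-.251,.149]]))"
```

```text
0.54,-0.2474,0.27,5.4 -> [-0.0005, 0.001, 0.0005] [-0.08, -0.03, 0.08] dist 0.001
t 3.15 pos [ 0.5404 -0.2463  0.2705] rot [-1.7992e+02 -3.0000e-02  5.4800e+00] F [-0.2  0.4  0.9] w 0.052 q7 -54.2
(array([ 0.61595931, -0.24043287,  0.43296252]), array([-0.26471572, -0.01144495, -0.96425857])) [[284.29612855 213.53762693]
 [284.32278056 206.71770736]
 [284.39799399 163.86121713]
 [284.24175987 249.41670878]]
```

View pics/w1.png

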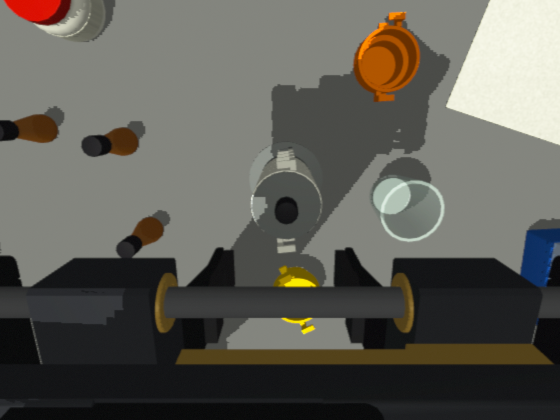

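```bash
python3 z.py w1.png 235 130 335 270 4.2 w1c.png
```

```text
(no output)
```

View pics/w1c.png

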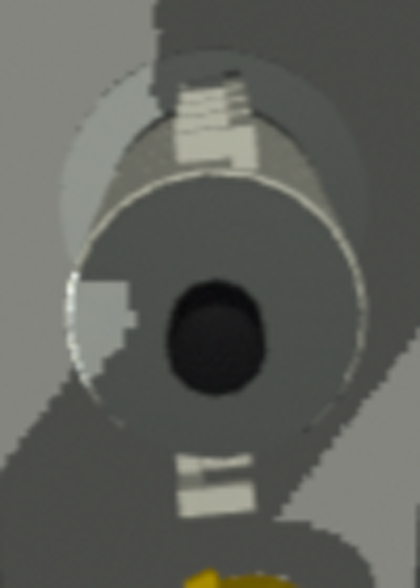

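```bash
python3 go.py 0.54,-0.248,0.149,5.4
```

```text
0.54,-0.248,0.149,5.4 -> [-0.0004, 0.0014, 0.1216] [-0.07, -0.04, 0.05] dist 0.122
t 3.2 pos [ 0.5402 -0.2467  0.2706] rot [-1.7993e+02 -4.0000e-02  5.4500e+00] F [ 0.  -0.2 -0. ] w 0.0525 q7 -54.2
```

Request:
servo_tool:
  increments:
    - [[0, 0.0015, 0.04, 0, 0, 0, 0.2], [0, 0.0015, 0.08, 0, 0, 0, 0.2], [0, 0.0015, 0.1, 0, 0, 0, 0.2], [0, 0.0015, 0.115, 0, 0, 0, 0.2], [0, 0.0015, 0.121, 0, 0, 0, 0.2], [0, 0.0015, 0.121, 0, 0, 0, 0.2], [0, 0.0015, 0.121, 0, 0, 0, -1], [0, 0.0015, 0.121, 0, 0, 0, -1], [0, 0.0015, 0.121, 0, 0, 0, -1], [0, 0.0015, 0.121, 0, 0, 0, -1], [0, 0.0015, 0.121, 0, 0, 0, -1], [0, 0.0015, 0.121, 0, 0, 0, -1], [0, 0.0015, 0.121, 0, 0, 0, -1], [0, 0.0015, 0.121, 0, 0, 0, -1]]
  squeeze: 15

```text
time_s: 4.6
tool_pos: [0.5397, -0.2506, 0.1498]
tool_rot: [-180.0, -0.0, 5.2]
force: [-0.3, 1.5, 1.6]
grip_width: 0.0193
```

```bash
python3 go.py 0.66,-0.15,0.25,5.4
python3 - <<'E'
from h import *
a=cam('scene','s2.png')
E
python3 z.py s2.png 150 90 300 230 4 s2c.png
```

```text
0.66,-0.15,0.25,5.4 -> [0.129, -0.0893, -0.1001] [-0.01, -0.02, -0.18] dist 0.186
t 4.6 pos [ 0.5397 -0.2506  0.1498] rot [-1.7999e+02 -2.0000e-02  5.2200e+00] F [-0.3  1.5  1.6] w 0.0193 q7 -50.9
```

View pics/s2c.png

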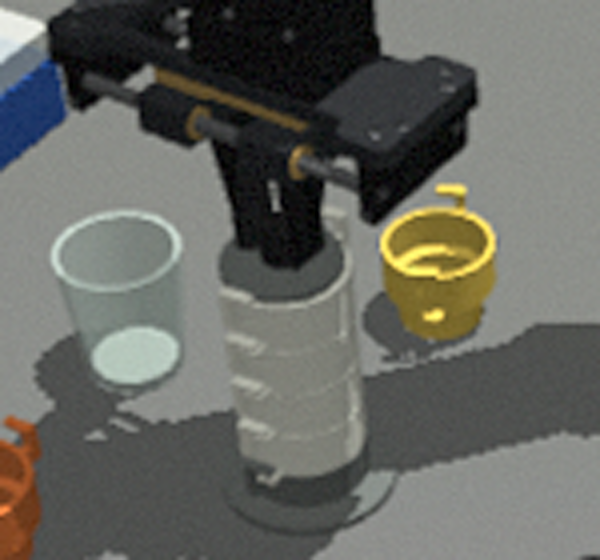

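Request:
servo_tool:
  increments:
    - [[0, 0, -0.005, 0, 0, 0, -1], [0, 0, -0.015, 0, 0, 0, -1], [0, 0, -0.03, 0, 0, 0, -1], [0, 0, -0.06, 0, 0, 0, -1], [0.02, -0.015, -0.08, 0, 0, 0, -1], [0.05, -0.035, -0.08, 0, 0, 0, -1], [0.08, -0.055, -0.08, 0, 0, 0, -1], [0.11, -0.075, -0.06, 0, 0, 0, -1], [0.129, -0.089, -0.03, 0, 0, 0, -1], [0.129, -0.089, 0.0, 0, 0, 0, -1], [0.129, -0.089, 0.03, 0, 0, 0, -1], [0.129, -0.089, 0.06, 0, 0, 0, -1], [0.129, -0.089, 0.09, 0, 0, 0, -1], [0.129, -0.089, 0.11, 0, 0, 0, -1], [0.129, -0.089, 0.115, 0, 0, 0, -1], [0.129, -0.089, 0.115, 0, 0, 0, -1]]

```text
time_s: 6.25
tool_pos: [0.6601, -0.1503, 0.0349]
tool_rot: [180.0, 0.0, 5.2]
force: [-0.5, 0.0, 0.3]
grip_width: 0.0195
```

```bash
python3 go.py 0.66,-0.15,0.0165,5.2
python3 - <<'E'
from h import *
a=cam('scene','s3.png')
E
python3 z.py s3.png 130 120 330 290 4 s3c.png
```

```text
0.66,-0.15,0.0165,5.2 -> [-0.0, -0.0003, 0.0184] [0.01, 0.02, 0.03] dist 0.018
t 6.25 pos [ 0.6601 -0.1503  0.0349] rot [1.7999e+02 2.0000e-02 5.2300e+00] F [-0.5  0.   0.3] w 0.0195 q7 -57.5
```

View pics/s3c.png

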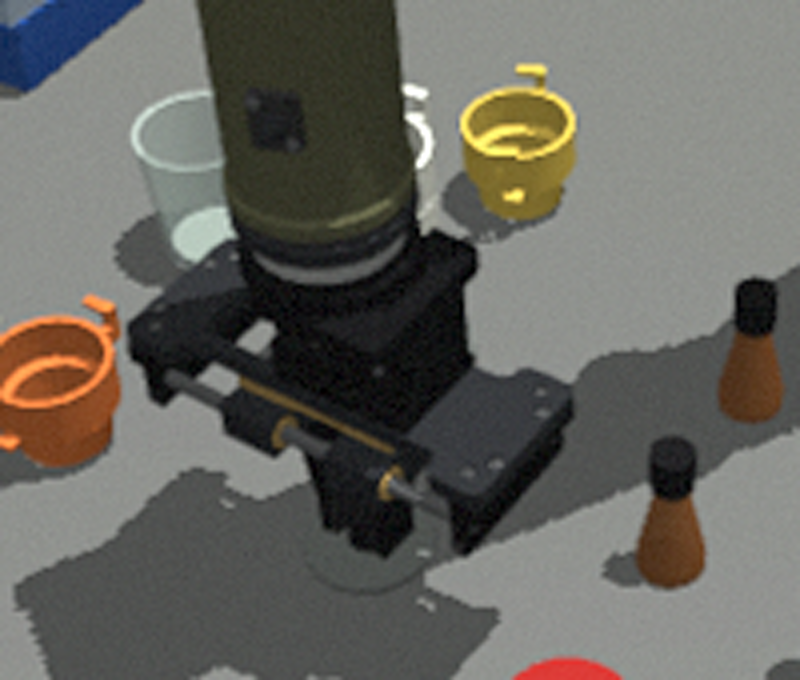

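Request:
servo_tool:
  increments:
    - [[0, 0, 0.01, 0, 0, 0, -1], [0, 0, 0.014, 0, 0, 0, -1], [0, 0, 0.017, 0, 0, 0, -1], [0, 0, 0.0185, 0, 0, 0, -1], [0, 0, 0.0195, 0, 0, 0, -1], [0, 0, 0.0195, 0, 0, 0, -1]]

```text
time_s: 6.9
tool_pos: [0.6599, -0.1503, 0.0158]
tool_rot: [-180.0, 0.0, 5.2]
force: [-2.3, 0.9, 4.2]
grip_width: 0.0193
```

```bash
python3 go.py
```

```text
t 6.9 pos [ 0.6599 -0.1503  0.0158] rot [-179.97    0.      5.21] F [-2.3  0.9  4.2] w 0.0193 q7 -57.0
```

Request:
servo_tool:
  increments:
    - [[0, 0, -0.0005, 0, 0, 0, 0.0], [0, 0, -0.0005, 0, 0, 0, 0.0], [0, 0, -0.0005, 0, 0, 0, 0.0], [0, 0, -0.0005, 0, 0, 0, 0.0], [0, 0, -0.02, 0, 0, 0, 0.0], [0, 0, -0.06, 0, 0, 0, 0.5], [0, 0, -0.11, 0, 0, 0, 1], [0, 0, -0.16, 0, 0, 0, 1], [0, 0, -0.21, 0, 0, 0, 1], [0, 0, -0.234, 0, 0, 0, 1], [0, 0, -0.234, 0, 0, 0, 1]]

```text
time_s: 8.0
tool_pos: [0.662, -0.1515, 0.2543]
tool_rot: [179.9, -0.5, 5.2]
force: [0.2, 0.3, -1.4]
grip_width: 0.0828
```

```bash
python3 go.py 0.54,-0.249,0.25,5.4;  python3 - <<'E'
from h import *
a=cam('scene','s4.png')
E
```

```text
0.54,-0.249,0.25,5.4 -> [-0.1304, 0.086, 0.0034] [0.12, -0.48, -0.19] dist 0.156
t 8.0 pos [ 0.662  -0.1515  0.2543] rot [179.88  -0.48   5.21] F [ 0.2  0.3 -1.4] w 0.0828 q7 -62.1
```

View pics/s4.png

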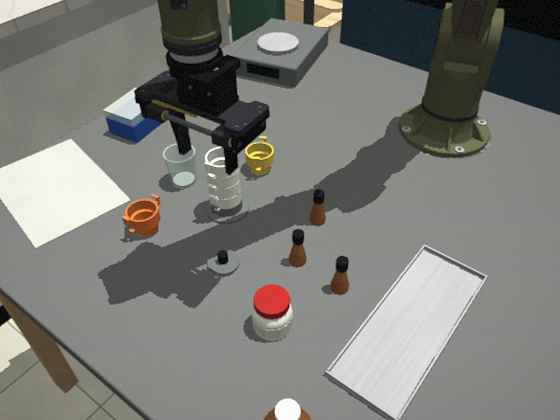

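Request:
servo_tool:
  increments:
    - [[-0.05, 0.035, 0, 0, 0, -0.2, 1], [-0.1, 0.07, 0, 0, 0, -0.2, 1], [-0.13, 0.086, 0.003, 0, 0, -0.2, 1], [-0.13, 0.086, 0.003, 0, 0, -0.2, 1], [-0.13, 0.086, 0.003, 0, 0, -0.2, 1], [-0.13, 0.086, 0.003, 0, 0, -0.2, 1]]

```text
time_s: 8.65
tool_pos: [0.5391, -0.246, 0.245]
tool_rot: [-179.9, 0.0, 5.5]
force: [-0.0, 0.4, 0.1]
grip_width: 0.0868
```

```bash
python3 go.py 0.54,-0.249,0.125,5.4;  python3 - <<'E'
from h import *
a=cam('wrist','w4.png');print(proj(a,[[.54,-.249,.14],[.572,-.246,.14],[.508,-.252,.14],[.5784,-.2454,.149],[.5016,-.2526,.149]]))
E
python3 z.py w4.png 205 100 365 260 4 w4c.png
```

```text
0.54,-0.249,0.125,5.4 -> [0.0007, 0.0032, 0.12] [-0.08, 0.04, 0.12] dist 0.12
t 8.65 pos [ 0.5391 -0.246   0.245 ] rot [-1.7992e+02  4.0000e-02  5.5200e+00] F [-0.   0.4  0.1] w 0.0868 q7 -53.7
[[286.78510659 211.96179463]
 [286.97058375 173.17364878]
 [286.61111137 248.34876386]
 [287.08829948 166.72501179]
 [286.63737075 259.6431897 ]]
```

View pics/w4c.png

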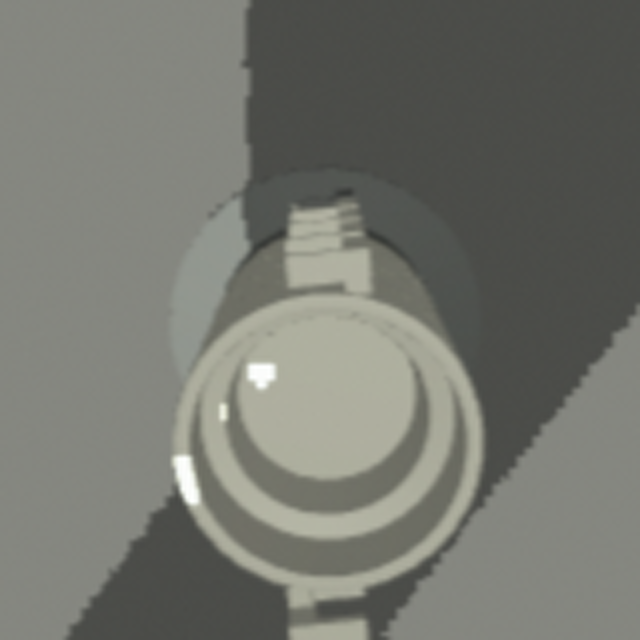

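Request:
servo_tool:
  increments:
    - [[0.0007, 0.003, 0.03, 0, 0, 0.1, 1], [0.0007, 0.003, 0.06, 0, 0, 0.1, 1], [0.0007, 0.003, 0.085, 0, 0, 0.1, 1], [0.0007, 0.003, 0.1, 0, 0, 0.1, 1], [0.0007, 0.003, 0.112, 0, 0, 0.1, 1], [0.0007, 0.003, 0.12, 0, 0, 0.1, 1], [0.0007, 0.003, 0.12, 0, 0, 0.1, 1], [0.0007, 0.003, 0.12, 0, 0, 0.1, 1]]

```text
time_s: 9.5
tool_pos: [0.5399, -0.251, 0.1268]
tool_rot: [180.0, -0.1, 5.3]
force: [0.5, -0.2, -0.4]
grip_width: 0.087
```

```bash
python3 go.py 0.54,-0.249,0.125,5.4
```

```text
0.54,-0.249,0.125,5.4 -> [0.0003, -0.002, 0.0018] [0.03, -0.07, -0.08] dist 0.003
t 9.5 pos [ 0.5399 -0.251   0.1268] rot [ 1.7997e+02 -7.0000e-02  5.3200e+00] F [ 0.5 -0.2 -0.4] w 0.087 q7 -49.9
```

Request:
servo_tool:
  increments:
    - [[0.0003, -0.002, 0.0018, 0, 0, 0, 1], [0.0003, -0.002, 0.0018, 0, 0, 0, 1], [0.0003, -0.002, 0.0018, 0, 0, 0, 0.4], [0.0003, -0.002, 0.0018, 0, 0, 0, 0.4], [0.0003, -0.002, 0.0018, 0, 0, 0, 0.4], [0.0003, -0.002, 0.0018, 0, 0, 0, 0.4], [0.0003, -0.002, 0.0018, 0, 0, 0, 0.4]]
  squeeze: 25

```text
time_s: 10.2
tool_pos: [0.5394, -0.2487, 0.1243]
tool_rot: [-180.0, -0.0, 5.3]
force: [-0.2, -0.8, 1.2]
grip_width: 0.0643
```

```bash
python3 go.py 0.54,-0.249,0.125,5.4
```

```text
0.54,-0.249,0.125,5.4 -> [0.0006, 0.0004, -0.0007] [-0.01, -0.01, -0.08] dist 0.001
t 10.2 pos [ 0.5394 -0.2487  0.1243] rot [-1.7999e+02 -1.0000e-02  5.3200e+00] F [-0.2 -0.8  1.2] w 0.0643 q7 -50.0
```

Request:
servo_tool:
  increments:
    - [[0, 0, 0, 0, 0, 0, 0], [0, 0, 0, 0, 0, 0, 0], [0, 0, -0.0005, 0, 0, -5, 0], [0, 0, -0.001, 0, 0, -10, 0], [0, 0, -0.001, 0, 0, -15, 0], [0, 0, -0.001, 0, 0, -20, 0], [0, 0, -0.001, 0, 0, -24, 0], [0, 0, -0.001, 0, 0, -28, 0], [0, 0, -0.001, 0, 0, -28, 0], [0, 0, -0.001, 0, 0, -28, 0]]

```text
time_s: 11.2
tool_pos: [0.5392, -0.2487, 0.1251]
tool_rot: [-180.0, 0.0, 33.2]
force: [-0.4, -0.0, -0.9]
grip_width: 0.0647
```

```bash
python3 go.py
python3 - <<'E'
from h import *
a=cam('side','d5.png')
E
python3 z.py d5.png 260 180 420 310 4 d5c.png
```

```text
t 11.2 pos [ 0.5392 -0.2487  0.1251] rot [-1.7999e+02  1.0000e-02  3.3210e+01] F [-0.4 -0.  -0.9] w 0.0647 q7 -23.9
```

View pics/d5c.png

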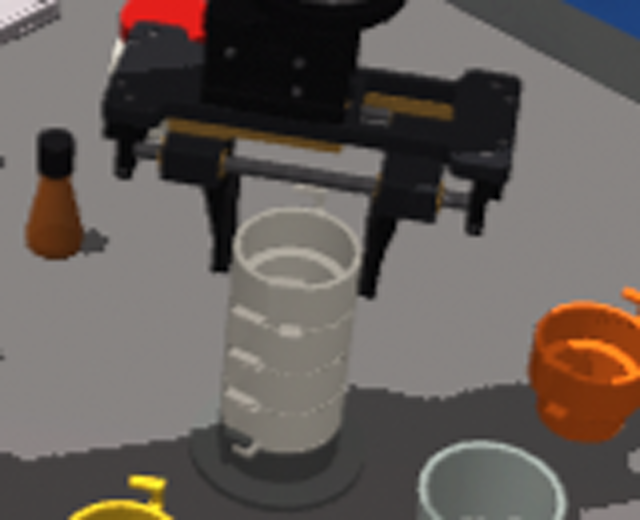

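Request:
servo_tool:
  increments:
    - [[0, 0, -0.004, 0, 0, 0, 0], [0, 0, -0.009, 0, 0, 0, 0], [0, 0, -0.015, 0, 0, 0, 0], [0, 0, -0.022, 0, 0, 0, 0], [0, 0, -0.03, 0, 0, 0, 0], [0, 0, -0.045, 0, 0, 0, 0], [0, 0, -0.06, 0, 0, 0, 0], [0, 0, -0.08, 0, 0, 0, 0], [0, 0, -0.1, 0, 0, 0, 0], [0, 0, -0.1, 0, 0, 0, 0]]

```text
time_s: 12.25
tool_pos: [0.5411, -0.2499, 0.2294]
tool_rot: [179.7, -0.2, 33.3]
force: [-0.3, -0.8, 0.0]
grip_width: 0.0641
```

```bash
python3 go.py 0.55,0,0.225,10 0.67,0.1977,0.15,-0.7 0.67,0.1977,0.06,-0.7
python3 - <<'E'
from h import *
a=cam('side','d6.png')
E
python3 z.py d6.png 220 130 420 310 4 d6c.png
```

```text
0.55,0,0.225,10 -> [0.1446, -0.204, 0.004] [0.23, -0.3, 23.3] dist 0.25
0.67,0.1977,0.15,-0.7 -> [0.3531, -0.3037, 0.0795] [0.2, -0.33, 34.0] dist 0.472
0.67,0.1977,0.06,-0.7 -> [0.3527, -0.3042, 0.1695] [0.2, -0.33, 34.0] dist 0.496
t 12.25 pos [ 0.5411 -0.2499  0.2294] rot [179.72  -0.25  33.3 ] F [-0.3 -0.8  0. ] w 0.0641 q7 -26.6
```

View pics/d6c.png

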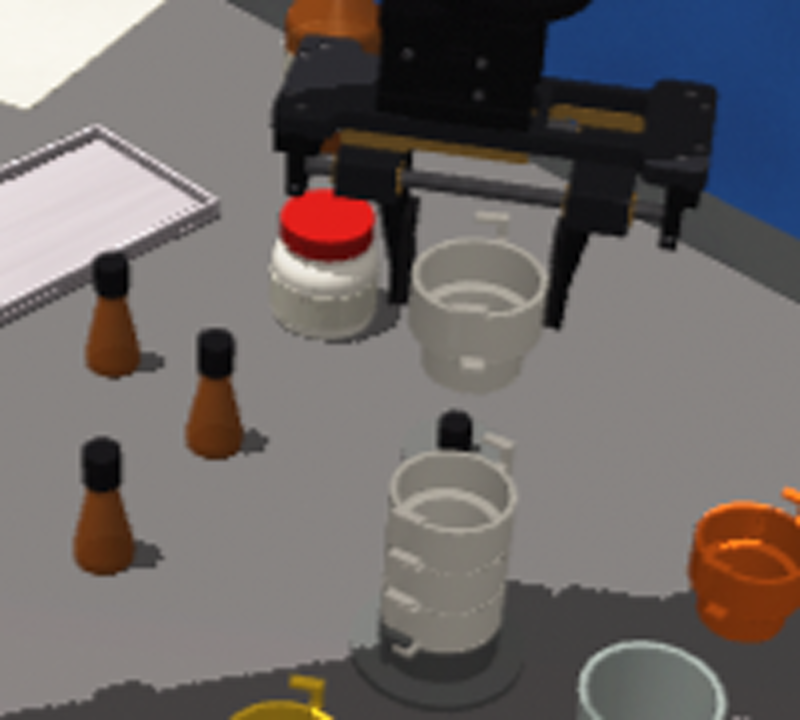

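Request:
servo_tool:
  increments:
    - [[0.01, -0.01, 0, 0, 0, 0, 0], [0.035, -0.03, 0, 0, 0, 2, 0], [0.07, -0.06, 0, 0, 0, 5, 0], [0.105, -0.09, 0, 0, 0, 8, 0], [0.14, -0.12, 0, 0, 0, 12, 0], [0.175, -0.15, 0, 0, 0, 16, 0], [0.21, -0.18, 0, 0, 0, 20, 0], [0.245, -0.21, 0, 0, 0, 24, 0], [0.28, -0.24, 0, 0, 0, 28, 0], [0.31, -0.266, 0.02, 0, 0, 31, 0], [0.335, -0.29, 0.04, 0, 0, 34, 0], [0.353, -0.304, 0.06, 0, 0, 34, 0], [0.353, -0.304, 0.09, 0, 0, 34, 0], [0.353, -0.304, 0.12, 0, 0, 34, 0], [0.353, -0.304, 0.12, 0, 0, 34, 0], [0.353, -0.304, 0.12, 0, 0, 34, 0]]

```text
time_s: 13.9
tool_pos: [0.6664, 0.1998, 0.1045]
tool_rot: [180.0, 0.1, -0.7]
force: [-0.0, -0.5, -0.3]
grip_width: 0.0646
```

```bash
python3 go.py 0.67,0.1977,0.0405,-0.7
python3 - <<'E'
from h import *
a=cam('side','d7.png')
b=cam('scene','s7.png')
E
python3 z.py s7.png 280 210 500 419 3.5 s7c.png
```

```text
0.67,0.1977,0.0405,-0.7 -> [0.0038, 0.0021, 0.064] [0.03, 0.13, 0.04] dist 0.064
t 13.9 pos [0.6664 0.1998 0.1045] rot [ 1.7997e+02  1.3000e-01 -6.6000e-01] F [-0.  -0.5 -0.3] w 0.0646 q7 -97.8
```

View pics/s7c.png

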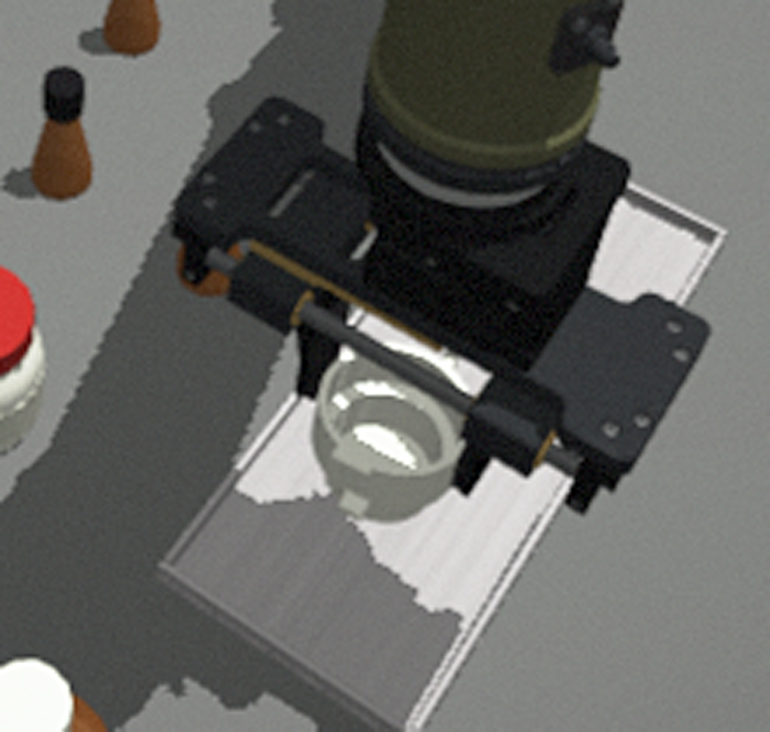

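Request:
servo_tool:
  increments:
    - [[0.0035, 0.002, 0.02, 0, 0, 0, 0], [0.0035, 0.002, 0.04, 0, 0, 0, 0], [0.0035, 0.002, 0.052, 0, 0, 0, 0], [0.0035, 0.002, 0.057, 0, 0, 0, 0], [0.0035, 0.002, 0.06, 0, 0, 0, 0], [0.0035, 0.002, 0.062, 0, 0, 0, 0], [0.0035, 0.002, 0.064, 0, 0, 0, 0], [0.0035, 0.002, 0.065, 0, 0, 0, 0], [0.0035, 0.002, 0.065, 0, 0, 0, 0]]

```text
time_s: 14.9
tool_pos: [0.671, 0.1972, 0.0405]
tool_rot: [-180.0, -0.0, -0.7]
force: [-0.6, 0.2, -0.1]
grip_width: 0.0643
```

```bash
python3 go.py 0.67,0.1977,0.0405,-0.7
```

```text
0.67,0.1977,0.0405,-0.7 -> [-0.001, -0.0004, -0.0] [-0.01, -0.01, 0.01] dist 0.001
t 14.9 pos [0.671  0.1972 0.0405] rot [-1.7999e+02 -1.0000e-02 -6.9000e-01] F [-0.6  0.2 -0.1] w 0.0643 q7 -96.2
```

Nudge down 2 mm to feel the floor.

Request:
servo_tool:
  increments:
    - [[-0.001, 0, 0.001, 0, 0, 0, 0], [-0.001, 0, 0.002, 0, 0, 0, 0], [-0.001, 0, 0.002, 0, 0, 0, 0]]

```text
time_s: 15.2
tool_pos: [0.671, 0.1972, 0.0403]
tool_rot: [-179.9, -0.1, -0.7]
force: [-1.2, 0.3, 6.4]
grip_width: 0.0641
```

```bash
python3 go.py 0.67,0.1977,0.0405,-0.7
```

```text
0.67,0.1977,0.0405,-0.7 -> [-0.001, -0.0005, -0.0002] [-0.05, -0.14, 0.01] dist 0.001
t 15.2 pos [0.671  0.1972 0.0403] rot [-1.7995e+02 -1.4000e-01 -6.9000e-01] F [-1.2  0.3  6.4] w 0.0641 q7 -96.2
```

Request:
servo_tool:
  increments:
    - [[0, 0, -0.0015, 0, 0, 0, 0.9], [0, 0, -0.0015, 0, 0, 0, 1], [0, 0, -0.0015, 0, 0, 0, 1], [0, 0, -0.0015, 0, 0, 0, 1], [0, 0, -0.02, 0, 0, 0, 1], [0, 0, -0.05, 0, 0, 0, 1], [0, 0, -0.1, 0, 0, 0, 1], [0, 0, -0.15, 0, 0, 0, 1], [0, 0, -0.19, 0, 0, 0, 1], [0, 0, -0.19, 0, 0, 0, 1]]

```text
time_s: 16.2
tool_pos: [0.6736, 0.1973, 0.2378]
tool_rot: [-179.7, -0.7, -0.7]
force: [0.1, -0.4, 0.9]
grip_width: 0.0872
```

```bash
python3 go.py 0.54,-0.249,0.21,5.4;  python3 - <<'E'
from h import *
a=cam('scene','s8.png')
E
```

```text
0.54,-0.249,0.21,5.4 -> [-0.1284, 0.448, 0.0241] [-0.23, -0.76, -6.11] dist 0.467
t 16.2 pos [0.6736 0.1973 0.2378] rot [-179.73   -0.75   -0.71] F [ 0.1 -0.4  0.9] w 0.0872 q7 -99.4
```

View pics/s8.png

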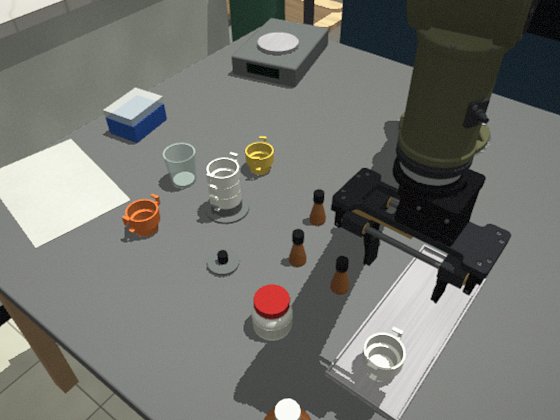

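Request:
servo_tool:
  increments:
    - [[-0.012, 0.045, 0, 0, 0, -1, 1], [-0.025, 0.09, 0, 0, 0, -1, 1], [-0.039, 0.135, 0, 0, 0, -2, 1], [-0.052, 0.18, 0, 0, 0, -2, 1], [-0.065, 0.225, 0, 0, 0, -3, 1], [-0.078, 0.27, 0, 0, 0, -4, 1], [-0.09, 0.315, 0, 0, 0, -4, 1], [-0.103, 0.36, 0, 0, 0, -5, 1], [-0.116, 0.4, 0, 0, 0, -6, 1], [-0.126, 0.435, 0.01, 0, 0, -6.1, 1], [-0.13, 0.446, 0.02, 0, 0, -6.1, 1], [-0.13, 0.446, 0.02, 0, 0, -6.1, 1], [-0.13, 0.446, 0.02, 0, 0, -6.1, 1]]

```text
time_s: 17.55
tool_pos: [0.5349, -0.2453, 0.2076]
tool_rot: [-179.9, 0.1, 5.5]
force: [0.4, 0.9, 0.1]
grip_width: 0.0874
```

```bash
python3 go.py 0.54,-0.249,0.14,5.4
```

```text
0.54,-0.249,0.14,5.4 -> [0.0048, 0.0043, 0.0675] [-0.1, 0.05, 0.1] dist 0.068
t 17.55 pos [ 0.5349 -0.2453  0.2076] rot [-1.799e+02  5.000e-02  5.500e+00] F [0.4 0.9 0.1] w 0.0874 q7 -53.5
```

Request:
servo_tool:
  increments:
    - [[0.004, 0.003, 0.02, 0, 0, 0.1, 1], [0.004, 0.003, 0.045, 0, 0, 0.1, 1], [0.004, 0.003, 0.06, 0, 0, 0.1, 1], [0.004, 0.003, 0.0675, 0, 0, 0.1, 1], [0.004, 0.003, 0.0675, 0, 0, 0.1, 1], [0.004, 0.003, 0.0675, 0, 0, 0.1, 1]]

```text
time_s: 18.15
tool_pos: [0.5395, -0.2497, 0.1416]
tool_rot: [180.0, -0.1, 5.4]
force: [0.4, -0.5, 0.5]
grip_width: 0.0871
```

```bash
python3 go.py 0.54,-0.249,0.0965,5.4
```

```text
0.54,-0.249,0.0965,5.4 -> [0.0005, -0.0006, 0.0451] [0.02, -0.06, -0.05] dist 0.045
t 18.15 pos [ 0.5395 -0.2497  0.1416] rot [ 1.7998e+02 -6.0000e-02  5.3500e+00] F [ 0.4 -0.5  0.5] w 0.0871 q7 -51.1
```

Request:
servo_tool:
  increments:
    - [[0, -0.0005, 0.02, 0, 0, 0, 1], [0, -0.0005, 0.035, 0, 0, 0, 1], [0, -0.0005, 0.042, 0, 0, 0, 1], [0, -0.0005, 0.0445, 0, 0, 0, 1], [0, -0.0005, 0.0445, 0, 0, 0, 1], [0, -0.0005, 0.0445, 0, 0, 0, 1], [0, -0.0005, 0.0445, 0, 0, 0, 1]]

```text
time_s: 18.85
tool_pos: [0.5392, -0.2496, 0.0969]
tool_rot: [180.0, -0.1, 5.3]
force: [-0.5, 0.2, 0.2]
grip_width: 0.0869
```

```bash
python3 go.py 0.5395,-0.249,0.0965,5.4
```

```text
0.5395,-0.249,0.0965,5.4 -> [0.0003, -0.0005, 0.0004] [0.02, -0.07, -0.09] dist 0.001
t 18.85 pos [ 0.5392 -0.2496  0.0969] rot [ 1.7998e+02 -7.0000e-02  5.3100e+00] F [-0.5  0.2  0.2] w 0.0869 q7 -49.5
```

Request:
servo_tool:
  increments:
    - [[0.0003, -0.0005, 0, 0, 0, 0, 0], [0.0003, -0.0005, 0, 0, 0, 0, 0], [0.0003, -0.0005, 0, 0, 0, 0, 0], [0.0003, -0.0005, 0, 0, 0, 0, 0], [0.0003, -0.0005, 0, 0, 0, 0, 0], [0.0003, -0.0005, 0, 0, 0, 0, 0], [0.0003, -0.0005, -0.0005, 0, 0, -5, 0], [0.0003, -0.0005, -0.001, 0, 0, -10, 0], [0.0003, -0.0005, -0.001, 0, 0, -15, 0], [0.0003, -0.0005, -0.001, 0, 0, -20, 0], [0.0003, -0.0005, -0.001, 0, 0, -24, 0], [0.0003, -0.0005, -0.001, 0, 0, -28, 0], [0.0003, -0.0005, -0.001, 0, 0, -28, 0], [0.0003, -0.0005, -0.001, 0, 0, -28, 0]]

```text
time_s: 20.25
tool_pos: [0.5389, -0.2489, 0.0971]
tool_rot: [-180.0, 0.0, 33.2]
force: [0.9, 0.6, -0.6]
grip_width: 0.0643
```

```bash
python3 go.py
python3 - <<'E'
from meas import *
a,b,o=match()
for x in o: print(x)
cv2.imwrite('pics/d9.png',b['frame'])
E
python3 z.py d9.png 260 180 420 310 4 d9c.png
```

```text
t 20.25 pos [ 0.5389 -0.2489  0.0971] rot [-179.99    0.     33.21] F [ 0.9  0.6 -0.6] w 0.0643 q7 -23.6
([0.4536, -0.0735, 0.0674], np.float64(0.0001), (np.float64(318.5), np.float64(196.0)), (np.float64(245.0), np.float64(246.0)))
([0.567, -0.0419, 0.0659], np.float64(0.0002), (np.float64(298.0), np.float64(237.0)), (np.float64(273.5), np.float64(218.5)))
([0.573, 0.0577, 0.0666], np.float64(0.0009), (np.float64(341.5), np.float64(264.0)), (np.float64(247.0), np.float64(198.5)))
```

View pics/d9c.png

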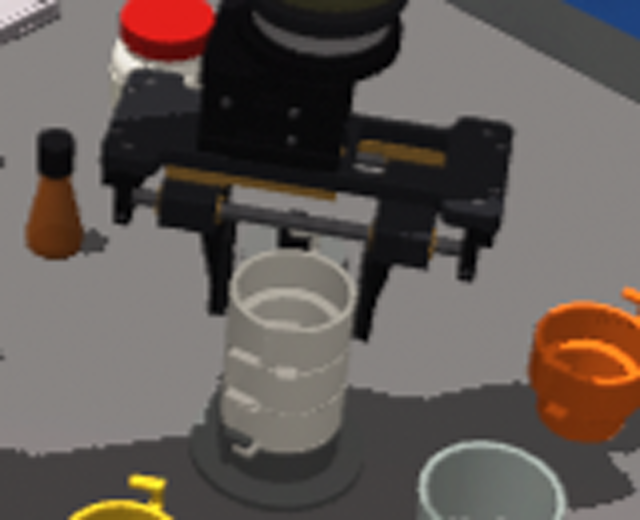

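Request:
servo_tool:
  increments:
    - [[0, 0, -0.004, 0, 0, 0, 0], [0, 0, -0.009, 0, 0, 0, 0], [0, 0, -0.015, 0, 0, 0, 0], [0, 0, -0.022, 0, 0, 0, 0], [0, 0, -0.03, 0, 0, 0, 0], [0, 0, -0.045, 0, 0, 0, 0], [0, 0, -0.06, 0, 0, 0, 0], [0, 0, -0.08, 0, 0, 0, 0], [0, 0, -0.1, 0, 0, 0, 0], [0, 0, -0.115, 0, 0, 0, 0], [0, 0, -0.115, 0, 0, 0, 0]]

```text
time_s: 21.45
tool_pos: [0.5404, -0.2496, 0.2154]
tool_rot: [179.8, -0.2, 33.3]
force: [-0.2, -0.1, 0.4]
grip_width: 0.0646
```

```bash
python3 go.py 0.565,0.199,0.21,-0.7 0.565,0.199,0.12,-0.7;python3 - <<'E'
from meas import *
b=cam('side','d10.png')
E
python3 z.py d10.png 220 130 420 310 4 d10c.png
```

```text
0.565,0.199,0.21,-0.7 -> [0.2669, -0.3615, 0.005] [0.15, -0.26, 34.01] dist 0.449
0.565,0.199,0.12,-0.7 -> [0.2666, -0.3618, 0.095] [0.15, -0.26, 34.01] dist 0.459
t 21.45 pos [ 0.5404 -0.2496  0.2154] rot [179.78  -0.2   33.31] F [-0.2 -0.1  0.4] w 0.0646 q7 -26.8
```

View pics/d10c.png

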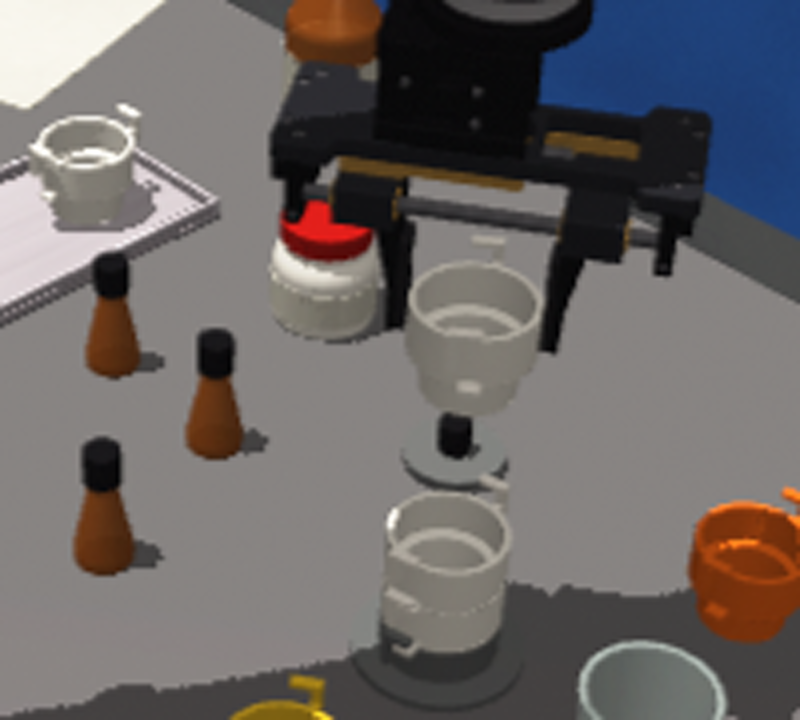

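Request:
servo_tool:
  increments:
    - [[0.008, -0.011, 0, 0, 0, 0, 0], [0.028, -0.038, 0, 0, 0, 2, 0], [0.052, -0.07, 0, 0, 0, 5, 0], [0.078, -0.105, 0, 0, 0, 8, 0], [0.104, -0.14, 0, 0, 0, 12, 0], [0.13, -0.176, 0, 0, 0, 16, 0], [0.156, -0.21, 0, 0, 0, 20, 0], [0.182, -0.246, 0, 0, 0, 24, 0], [0.208, -0.28, 0, 0, 0, 28, 0], [0.234, -0.317, 0.0, 0, 0, 31, 0], [0.255, -0.345, 0.02, 0, 0, 34, 0], [0.267, -0.3615, 0.04, 0, 0, 34, 0], [0.267, -0.3615, 0.07, 0, 0, 34, 0], [0.267, -0.3615, 0.1, 0, 0, 34, 0], [0.267, -0.3615, 0.12, 0, 0, 34, 0], [0.267, -0.3615, 0.12, 0, 0, 34, 0], [0.267, -0.3615, 0.12, 0, 0, 34, 0]]

```text
time_s: 23.2
tool_pos: [0.5627, 0.2004, 0.0918]
tool_rot: [180.0, 0.1, -0.7]
force: [-0.1, -0.6, 0.0]
grip_width: 0.0642
```

```bash
python3 go.py 0.565,0.1985,0.0405,-0.7
```

```text
0.565,0.1985,0.0405,-0.7 -> [0.0024, 0.0018, 0.0513] [0.04, 0.09, 0.05] dist 0.051
t 23.2 pos [0.5627 0.2004 0.0918] rot [ 1.7996e+02  9.0000e-02 -6.5000e-01] F [-0.1 -0.6  0. ] w 0.0642 q7 -105.7
```

Request:
servo_tool:
  increments:
    - [[0.002, 0.0015, 0.02, 0, 0, 0, 0], [0.002, 0.0015, 0.035, 0, 0, 0, 0], [0.002, 0.0015, 0.043, 0, 0, 0, 0], [0.002, 0.0015, 0.047, 0, 0, 0, 0], [0.002, 0.0015, 0.049, 0, 0, 0, 0], [0.002, 0.0015, 0.051, 0, 0, 0, 0], [0.002, 0.0015, 0.0525, 0, 0, 0, 0], [0.002, 0.0015, 0.0535, 0, 0, 0, 0], [0.002, 0.0015, 0.0535, 0, 0, 0, 0]]

```text
time_s: 24.1
tool_pos: [0.566, 0.1986, 0.0403]
tool_rot: [-180.0, -0.0, -0.7]
force: [-2.2, -0.3, 6.3]
grip_width: 0.0643
```

```bash
python3 go.py 0.565,0.1985,0.0405,-0.7
```

```text
0.565,0.1985,0.0405,-0.7 -> [-0.001, 0.0001, -0.0002] [-0.05, -0.04, 0.01] dist 0.001
t 24.1 pos [0.566  0.1986 0.0403] rot [-1.7995e+02 -4.0000e-02 -6.9000e-01] F [-2.2 -0.3  6.3] w 0.0643 q7 -103.9
```

Seated. Release, rise, return to the stack for cup_c.

Request:
servo_tool:
  increments:
    - [[0, 0, -0.0015, 0, 0, 0, 0.9], [0, 0, -0.0015, 0, 0, 0, 1], [0, 0, -0.0015, 0, 0, 0, 1], [0, 0, -0.0015, 0, 0, 0, 1], [0, 0, -0.02, 0, 0, 0, 1], [0, 0, -0.05, 0, 0, 0, 1], [0, 0, -0.1, 0, 0, 0, 1], [0, 0, -0.14, 0, 0, 0, 1], [0, 0, -0.15, 0, 0, 0, 1], [0, 0, -0.15, 0, 0, 0, 1]]

```text
time_s: 25.1
tool_pos: [0.5668, 0.1988, 0.1909]
tool_rot: [-179.9, -0.2, -0.7]
force: [-0.6, -0.8, -0.6]
grip_width: 0.0867
```

```bash
python3 go.py 0.54,-0.249,0.19,5.4;  python3 - <<'E'
from h import *
a=cam('scene','s11.png')
E
```

```text
0.54,-0.249,0.19,5.4 -> [-0.0214, 0.4481, -0.0002] [-0.12, -0.22, -6.09] dist 0.449
t 25.1 pos [0.5668 0.1988 0.1909] rot [-179.87   -0.21   -0.69] F [-0.6 -0.8 -0.6] w 0.0867 q7 -107.3
```

View pics/s11.png

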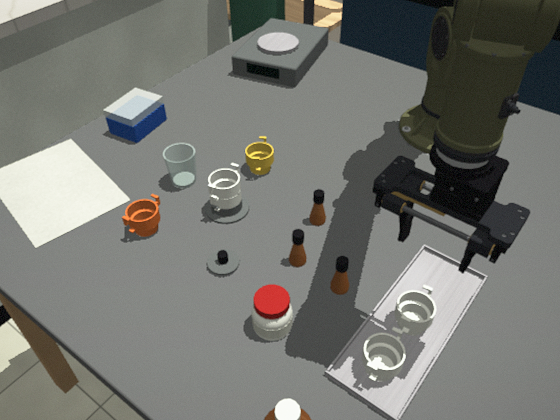

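Request:
servo_tool:
  increments:
    - [[-0.002, 0.03, 0, 0, 0, -1, 1], [-0.004, 0.075, 0, 0, 0, -1, 1], [-0.006, 0.12, 0, 0, 0, -2, 1], [-0.008, 0.165, 0, 0, 0, -2, 1], [-0.01, 0.21, 0, 0, 0, -3, 1], [-0.012, 0.255, 0, 0, 0, -4, 1], [-0.014, 0.3, 0, 0, 0, -4, 1], [-0.016, 0.345, 0, 0, 0, -5, 1], [-0.018, 0.39, 0, 0, 0, -6, 1], [-0.02, 0.43, 0, 0, 0, -6.1, 1], [-0.021, 0.448, 0, 0, 0, -6.1, 1], [-0.021, 0.448, 0.02, 0, 0, -6.1, 1], [-0.021, 0.448, 0.05, 0, 0, -6.1, 1], [-0.021, 0.448, 0.06, 0, 0, -6.1, 1], [-0.021, 0.448, 0.06, 0, 0, -6.1, 1]]

```text
time_s: 26.65
tool_pos: [0.5371, -0.2482, 0.1255]
tool_rot: [-179.9, 0.3, 5.4]
force: [0.1, 0.1, -0.6]
grip_width: 0.0869
```

```bash
python3 go.py 0.5395,-0.249,0.0685,5.4
```

```text
0.5395,-0.249,0.0685,5.4 -> [0.0027, 0.0011, 0.057] [-0.11, 0.35, 0.02] dist 0.057
t 26.65 pos [ 0.5371 -0.2482  0.1255] rot [-179.89    0.35    5.42] F [ 0.1  0.1 -0.6] w 0.0869 q7 -51.7
```

Request:
servo_tool:
  increments:
    - [[0.001, 0.0005, 0.01, 0, 0, 0, 1], [0.001, 0.0005, 0.03, 0, 0, 0, 1], [0.001, 0.0005, 0.045, 0, 0, 0, 1], [0.001, 0.0005, 0.053, 0, 0, 0, 1], [0.001, 0.0005, 0.0565, 0, 0, 0, 1], [0.001, 0.0005, 0.0565, 0, 0, 0, 1], [0.001, 0.0005, 0.0565, 0, 0, 0, 1]]

```text
time_s: 27.35
tool_pos: [0.5407, -0.25, 0.0729]
tool_rot: [180.0, -0.1, 5.4]
force: [0.4, -0.1, -0.6]
grip_width: 0.087
```

```bash
python3 go.py 0.5395,-0.249,0.0685,5.4
```

```text
0.5395,-0.249,0.0685,5.4 -> [-0.0012, -0.0011, 0.0044] [0.02, -0.07, 0.01] dist 0.005
t 27.35 pos [ 0.5407 -0.25    0.0729] rot [ 1.7997e+02 -7.0000e-02  5.4100e+00] F [ 0.4 -0.1 -0.6] w 0.087 q7 -49.6
```

Request:
servo_tool:
  increments:
    - [[-0.0012, -0.001, 0.003, 0, 0, 0, 1], [-0.0012, -0.001, 0.0042, 0, 0, 0, 1], [-0.0012, -0.001, 0.0042, 0, 0, 0, 1], [-0.0012, -0.001, 0.0042, 0, 0, 0, 0], [-0.0012, -0.001, 0.0042, 0, 0, 0, 0], [-0.0012, -0.001, 0.0042, 0, 0, 0, 0], [-0.0012, -0.001, 0.0042, 0, 0, 0, 0], [-0.0012, -0.001, 0.0042, 0, 0, 0, 0], [-0.0012, -0.001, 0.0042, 0, 0, 0, 0], [-0.0012, -0.001, 0.0042, 0, 0, 0, 0]]

```text
time_s: 28.35
tool_pos: [0.539, -0.2488, 0.0681]
tool_rot: [-180.0, -0.0, 5.4]
force: [0.3, -0.3, 0.5]
grip_width: 0.0643
```

```bash
python3 go.py 0.5395,-0.249,0.0685,5.4
```

```text
0.5395,-0.249,0.0685,5.4 -> [0.0005, 0.0002, -0.0004] [-0.0, -0.01, 0.01] dist 0.001
t 28.35 pos [ 0.539  -0.2488  0.0681] rot [-1.80e+02 -1.00e-02  5.41e+00] F [ 0.3 -0.3  0.5] w 0.0643 q7 -49.5
```

Request:
servo_tool:
  increments:
    - [[0, 0, -0.0005, 0, 0, -5, 0], [0, 0, -0.001, 0, 0, -10, 0], [0, 0, -0.001, 0, 0, -15, 0], [0, 0, -0.001, 0, 0, -20, 0], [0, 0, -0.001, 0, 0, -24, 0], [0, 0, -0.001, 0, 0, -28, 0], [0, 0, -0.001, 0, 0, -28, 0], [0, 0, -0.001, 0, 0, -28, 0]]

```text
time_s: 29.15
tool_pos: [0.5389, -0.2489, 0.0689]
tool_rot: [-180.0, 0.0, 33.3]
force: [0.2, -1.1, -0.7]
grip_width: 0.0646
```

```bash
python3 go.py
python3 - <<'E'
from meas import *
b=cam('side','d12.png')
E
python3 z.py d12.png 260 180 420 310 4 d12c.png
```

```text
t 29.15 pos [ 0.5389 -0.2489  0.0689] rot [-179.99    0.     33.31] F [ 0.2 -1.1 -0.7] w 0.0646 q7 -23.6
```

View pics/d12c.png

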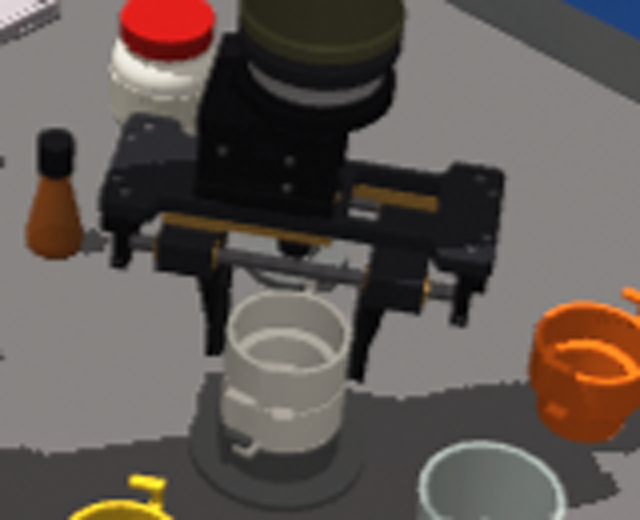

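Request:
servo_tool:
  increments:
    - [[0, 0, -0.004, 0, 0, 0, 0], [0, 0, -0.009, 0, 0, 0, 0], [0, 0, -0.015, 0, 0, 0, 0], [0, 0, -0.022, 0, 0, 0, 0], [0, 0, -0.03, 0, 0, 0, 0], [0, 0, -0.045, 0, 0, 0, 0], [0, 0, -0.065, 0, 0, 0, 0], [0, 0, -0.09, 0, 0, 0, 0], [0, 0, -0.115, 0, 0, 0, 0], [0, 0, -0.135, 0, 0, 0, 0], [0, 0, -0.145, 0, 0, 0, 0], [0, 0, -0.145, 0, 0, 0, 0]]

```text
time_s: 30.4
tool_pos: [0.5398, -0.2494, 0.2162]
tool_rot: [179.9, -0.1, 33.4]
force: [0.6, -0.9, -0.9]
grip_width: 0.0644
```

```bash
python3 go.py 0.461,0.1995,0.21,-0.7;python3 - <<'E'
from meas import *
b=cam('side','d13.png')
E
python3 z.py d13.png 220 130 420 310 4 d13c.png
```

```text
0.461,0.1995,0.21,-0.7 -> [0.1813, -0.4181, 0.0056] [0.1, -0.18, 34.11] dist 0.456
t 30.4 pos [ 0.5398 -0.2494  0.2162] rot [ 1.7986e+02 -1.4000e-01  3.3410e+01] F [ 0.6 -0.9 -0.9] w 0.0644 q7 -27.6
```

View pics/d13c.png

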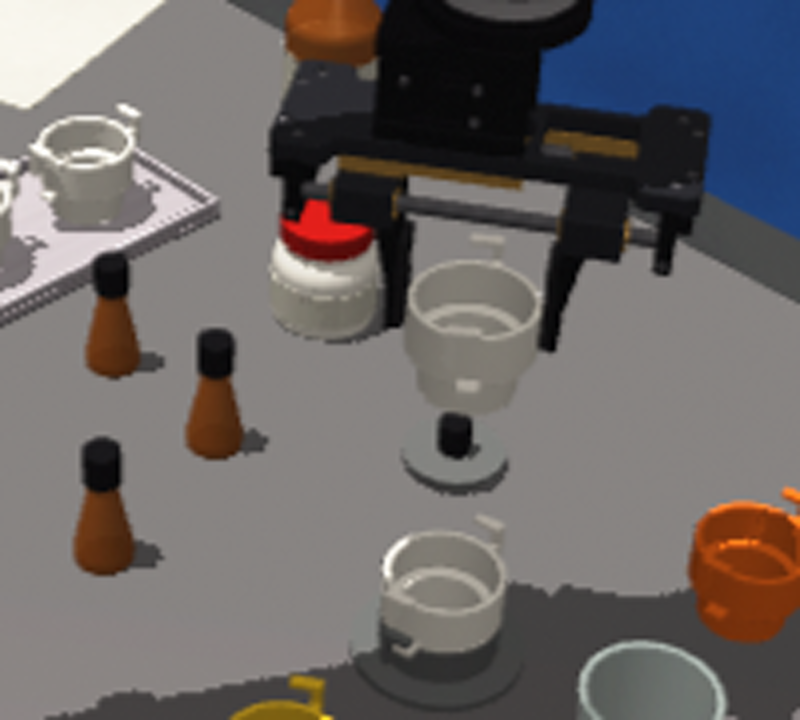

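Request:
servo_tool:
  increments:
    - [[0.005, -0.012, 0, 0, 0, 0, 0], [0.018, -0.042, 0, 0, 0, 2, 0], [0.035, -0.08, 0, 0, 0, 5, 0], [0.052, -0.12, 0, 0, 0, 8, 0], [0.069, -0.16, 0, 0, 0, 12, 0], [0.087, -0.2, 0, 0, 0, 16, 0], [0.104, -0.24, 0, 0, 0, 20, 0], [0.121, -0.28, 0, 0, 0, 24, 0], [0.139, -0.32, 0, 0, 0, 28, 0], [0.156, -0.36, 0.0, 0, 0, 31, 0], [0.171, -0.395, 0.02, 0, 0, 34, 0], [0.181, -0.418, 0.04, 0, 0, 34, 0], [0.181, -0.418, 0.07, 0, 0, 34, 0], [0.181, -0.418, 0.1, 0, 0, 34, 0], [0.181, -0.418, 0.12, 0, 0, 34, 0], [0.181, -0.418, 0.12, 0, 0, 34, 0], [0.181, -0.418, 0.12, 0, 0, 34, 0]]

```text
time_s: 32.15
tool_pos: [0.4589, 0.1999, 0.0937]
tool_rot: [180.0, 0.1, -0.5]
force: [-0.1, 1.1, 0.6]
grip_width: 0.0645
```

```bash
python3 go.py 0.461,0.1995,0.0405,-0.7
```

```text
0.461,0.1995,0.0405,-0.7 -> [0.0021, 0.0004, 0.0532] [0.04, 0.08, 0.15] dist 0.053
t 32.15 pos [0.4589 0.1999 0.0937] rot [ 1.7996e+02  8.0000e-02 -5.5000e-01] F [-0.1  1.1  0.6] w 0.0645 q7 -115.5
```

Request:
servo_tool:
  increments:
    - [[0.001, 0, 0.02, 0, 0, 0, 0], [0.001, 0, 0.036, 0, 0, 0, 0], [0.001, 0, 0.045, 0, 0, 0, 0], [0.001, 0, 0.049, 0, 0, 0, 0], [0.001, 0, 0.051, 0, 0, 0, 0], [0.001, 0, 0.053, 0, 0, 0, 0], [0.001, 0, 0.0545, 0, 0, 0, 0], [0.001, 0, 0.0555, 0, 0, 0, 0], [0.001, 0, 0.0555, 0, 0, 0, 0]]

```text
time_s: 33.05
tool_pos: [0.4614, 0.2, 0.04]
tool_rot: [-180.0, -0.0, -0.6]
force: [-2.9, -0.6, 7.1]
grip_width: 0.0646
```

```bash
python3 go.py 0.461,0.1995,0.0405,-0.7
```

```text
0.461,0.1995,0.0405,-0.7 -> [-0.0004, 0.0005, -0.0005] [-0.05, -0.05, 0.11] dist 0.001
t 33.05 pos [0.4614 0.2    0.04  ] rot [-1.7995e+02 -5.0000e-02 -5.9000e-01] F [-2.9 -0.6  7.1] w 0.0646 q7 -114.3
```

Request:
servo_tool:
  increments:
    - [[0, 0, -0.0015, 0, 0, 0, 0.9], [0, 0, -0.0015, 0, 0, 0, 1], [0, 0, -0.0015, 0, 0, 0, 1], [0, 0, -0.0015, 0, 0, 0, 1], [0, 0, -0.02, 0, 0, 0, 1], [0, 0, -0.05, 0, 0, 0, 0.5], [0, 0, -0.1, 0, 0, 0, 0.2], [0, 0, -0.15, 0, 0, 0, 0.1], [0, 0, -0.17, 0, 0, 0, 0.1], [0, 0, -0.17, 0, 0, 0, 0.1]]

```text
time_s: 34.05
tool_pos: [0.463, 0.2008, 0.2126]
tool_rot: [-179.8, -0.4, -0.6]
force: [0.1, 0.1, -0.1]
grip_width: 0.0551
```

```bash
python3 - <<'E'
from meas import *
a,b,o=match()
for x in o: print(x)
cv2.imwrite('pics/s14.png',a['frame']);cv2.imwrite('pics/d14.png',b['frame'])
E
python3 go.py 0.573,0.0577,0.2,0; python3 z.py s14.png 300 210 500 410 4 s14c.png
```

```text
([0.4547, -0.0717, 0.0668], np.float64(0.0008), (np.float64(318.5), np.float64(197.0)), (np.float64(244.5), np.float64(245.5)))
([0.5664, -0.0424, 0.0665], np.float64(0.0003), (np.float64(298.0), np.float64(236.5)), (np.float64(273.5), np.float64(218.5)))
([0.6597, -0.15, 0.0205], np.float64(0.0002), (np.float64(222.5), np.float64(257.0)), (np.float64(333.5), np.float64(238.5)))
([0.5729, 0.0581, 0.0666], np.float64(0.0004), (np.float64(342.0), np.float64(264.0)), (np.float64(247.0), np.float64(198.5)))
0.573,0.0577,0.2,0 -> [0.1137, 0.1408, 0.0083] [-0.01, -0.0, -0.58] dist 0.181
t 34.15 pos [0.4607 0.1997 0.2083] rot [-179.99   -0.     -0.58] F [ 0.3  0.2 -0. ] w 0.0505 q7 -116.9
```

View pics/s14c.png

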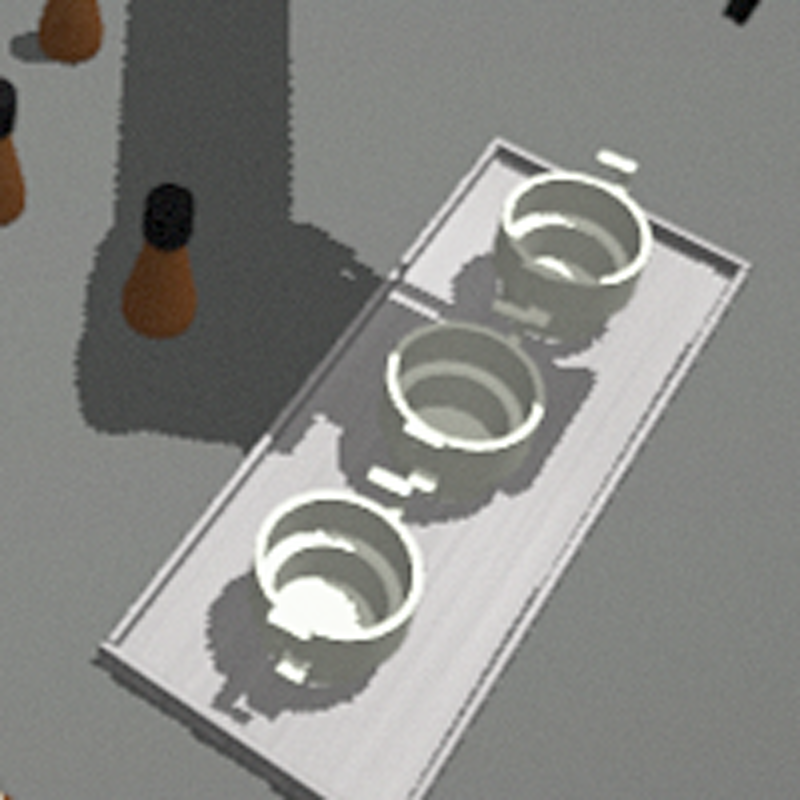

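View pics/d14.png

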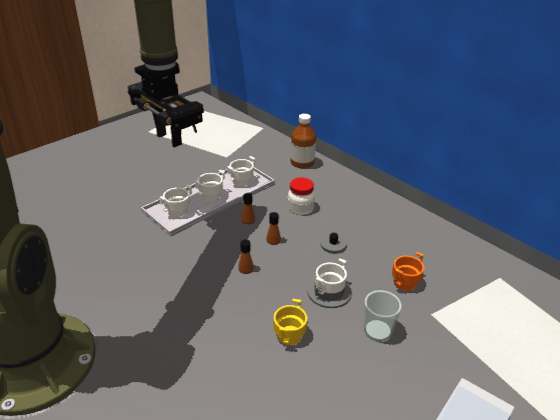

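Request:
servo_tool:
  increments:
    - [[0.03, 0.037, 0, 0, 0, 0, 0.1], [0.06, 0.074, 0, 0, 0, 0, 0.1], [0.09, 0.111, 0, 0, 0, 0, 0.1], [0.1135, 0.1405, 0.01, 0, 0, 0, 0.1], [0.1135, 0.1405, 0.05, 0, 0, 0, 0.1], [0.1135, 0.1405, 0.09, 0, 0, 0, 0.1], [0.1135, 0.1405, 0.11, 0, 0, 0, 0.1], [0.1135, 0.1405, 0.11, 0, 0, 0, 0.1], [0.1135, 0.1405, 0.11, 0, 0, 0, 0.1]]

```text
time_s: 35.05
tool_pos: [0.5722, 0.0578, 0.0976]
tool_rot: [179.9, 0.1, -0.6]
force: [0.1, -0.4, 0.6]
grip_width: 0.0479
```

```bash
python3 go.py 0.573,0.058,0.059,-0.7;python3 - <<'E'
from meas import *
b=cam('wrist','w15.png');a=cam('scene')
print(proj(b,[[.573,.058,.078],[.573,.058,.056]]))
print([x[0] for x in caps(a)])
E
```

```text
0.573,0.058,0.059,-0.7 -> [0.0009, -0.0002, 0.0386] [0.05, 0.13, 0.11] dist 0.039
t 35.05 pos [0.5722 0.0578 0.0976] rot [ 1.7995e+02  1.3000e-01 -5.9000e-01] F [ 0.1 -0.4  0.6] w 0.0479 q7 -93.6
[[282.1229064  251.71192229]
 [282.2918992  238.49636913]]
[(np.float64(279.5), np.float64(9.0)), (np.float64(308.5), np.float64(12.0)), (np.float64(477.0), np.float64(131.5)), (np.float64(297.5), np.float64(236.5)), (np.float64(222.5), np.float64(256.5)), (np.float64(341.5), np.float64(264.0)), (np.float64(5.0), np.float64(315.0))]
```

View pics/w15.png

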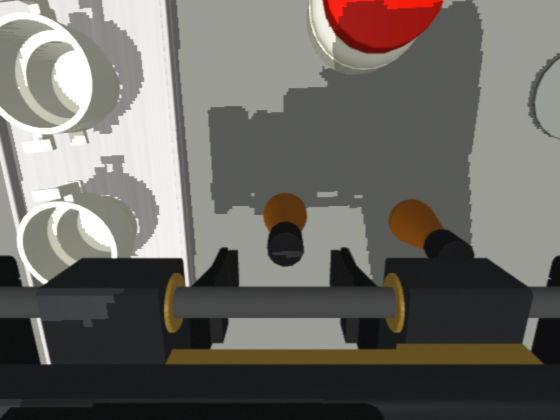

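Request:
servo_tool:
  increments:
    - [[0.001, 0.0005, 0.015, 0, 0, 0, 0.1], [0.001, 0.0005, 0.028, 0, 0, 0, 0.1], [0.001, 0.0005, 0.036, 0, 0, 0, 0.1], [0.001, 0.0005, 0.038, 0, 0, 0, 0.1], [0.001, 0.0005, 0.038, 0, 0, 0, 0.1], [0.001, 0.0005, 0.038, 0, 0, 0, -0.8], [0.001, 0.0005, 0.038, 0, 0, 0, -0.8], [0.001, 0.0005, 0.038, 0, 0, 0, -0.8], [0.001, 0.0005, 0.038, 0, 0, 0, -0.8], [0.001, 0.0005, 0.038, 0, 0, 0, -0.8], [0.001, 0.0005, 0.038, 0, 0, 0, -0.8], [0.001, 0.0005, 0.038, 0, 0, 0, -0.8]]
  squeeze: 20

```text
time_s: 36.35
tool_pos: [0.5741, 0.0575, 0.0608]
tool_rot: [-180.0, -0.0, -0.6]
force: [-0.2, -0.3, 1.9]
grip_width: 0.0211
```

```bash
python3 go.py 0.566,0.1986,0.16,-0.7
```

```text
0.566,0.1986,0.16,-0.7 -> [-0.0095, -0.141, -0.0992] [-0.0, -0.03, 0.11] dist 0.173
t 36.35 pos [0.5741 0.0575 0.0608] rot [-1.8e+02 -3.0e-02 -5.9e-01] F [-0.2 -0.3  1.9] w 0.0211 q7 -92.5
```

Request:
servo_tool:
  increments:
    - [[0, 0, -0.015, 0, 0, 0, -0.8], [0, 0, -0.04, 0, 0, 0, -0.8], [0, 0, -0.07, 0, 0, 0, -0.8], [0, -0.01, -0.095, 0, 0, 0, -0.8], [-0.002, -0.03, -0.099, 0, 0, 0, -0.8], [-0.004, -0.06, -0.099, 0, 0, 0, -0.8], [-0.006, -0.09, -0.099, 0, 0, 0, -0.8], [-0.008, -0.12, -0.099, 0, 0, 0, -0.8], [-0.0085, -0.136, -0.099, 0, 0, 0, -0.8], [-0.0085, -0.141, -0.099, 0, 0, 0, -0.8], [-0.0085, -0.141, -0.099, 0, 0, 0, -0.8], [-0.0085, -0.141, -0.099, 0, 0, 0, -0.8]]

```text
time_s: 37.55
tool_pos: [0.5674, 0.1964, 0.1597]
tool_rot: [179.9, -0.0, -0.7]
force: [-0.5, -0.1, -1.2]
grip_width: 0.0215
```

```bash
python3 go.py 0.567,0.1986,0.0688,-0.7;python3 - <<'E'
from meas import *
b=cam('side','d16.png');a=cam('scene','s16.png')
E
python3 z.py d16.png 120 100 280 230 4 d16c.png;python3 z.py s16.png 300 200 500 400 4 s16c.png
```

```text
0.567,0.1986,0.0688,-0.7 -> [-0.0004, -0.0023, 0.0909] [0.07, -0.01, -0.03] dist 0.091
t 37.55 pos [0.5674 0.1964 0.1597] rot [ 1.7993e+02 -1.0000e-02 -7.3000e-01] F [-0.5 -0.1 -1.2] w 0.0215 q7 -108.4
```

View pics/d16c.png

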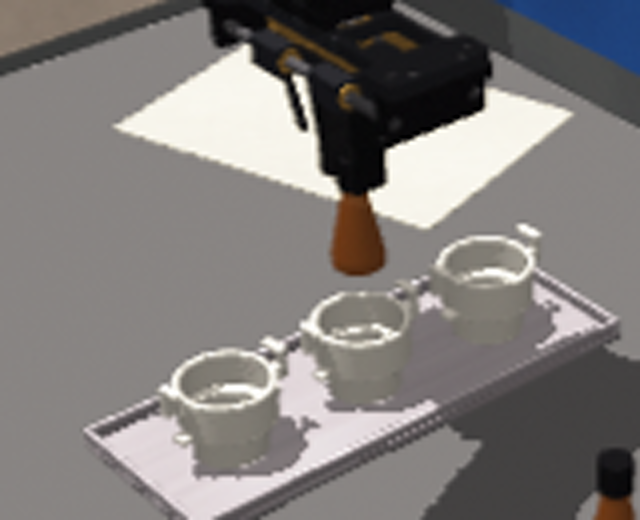

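View pics/s16c.png

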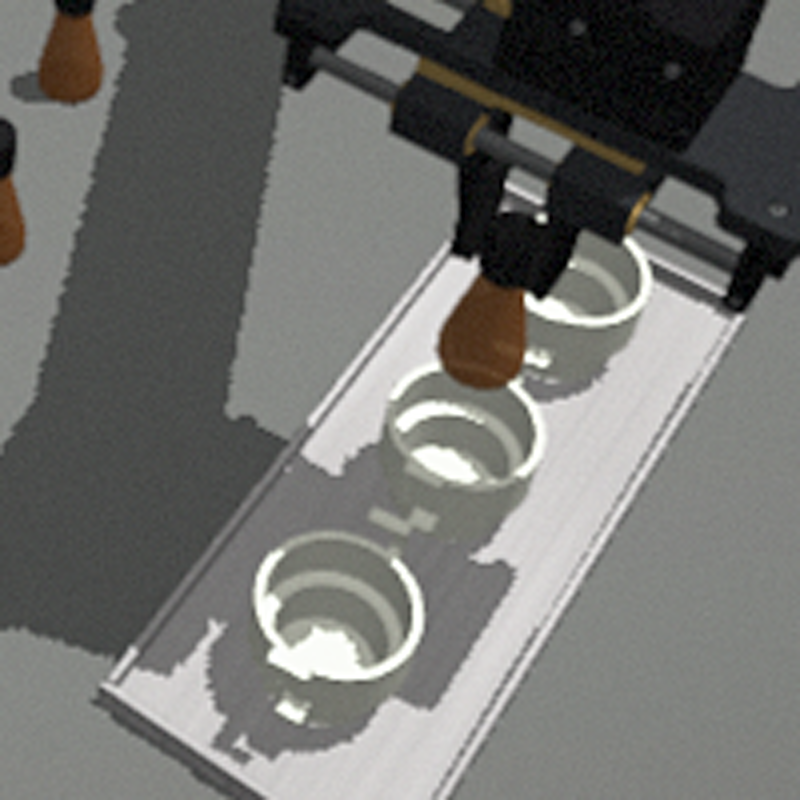

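Request:
servo_tool:
  increments:
    - [[0, -0.0015, 0.02, 0, 0, 0, -0.8], [0, -0.0015, 0.045, 0, 0, 0, -0.8], [0, -0.0015, 0.065, 0, 0, 0, -0.8], [0, -0.0015, 0.078, 0, 0, 0, -0.8], [0, -0.0015, 0.084, 0, 0, 0, -0.8], [0, -0.0015, 0.087, 0, 0, 0, -0.8], [0, -0.0015, 0.089, 0, 0, 0, -0.8], [0, -0.0015, 0.0905, 0, 0, 0, -0.8], [0, -0.0015, 0.0905, 0, 0, 0, -0.8]]

```text
time_s: 38.55
tool_pos: [0.5672, 0.2003, 0.0696]
tool_rot: [-180.0, -0.0, -0.6]
force: [0.4, -0.0, 0.1]
grip_width: 0.0213
```

```bash
python3 go.py 0.567,0.1986,0.0688,-0.7
```

```text
0.567,0.1986,0.0688,-0.7 -> [-0.0002, 0.0017, 0.0008] [-0.03, -0.05, 0.11] dist 0.002
t 38.55 pos [0.5672 0.2003 0.0696] rot [-1.7997e+02 -5.0000e-02 -5.9000e-01] F [ 0.4 -0.   0.1] w 0.0213 q7 -107.2
```

Request:
servo_tool:
  increments:
    - [[0, 0.0015, 0.001, 0, 0, 0, -0.8], [0, 0.0015, 0.002, 0, 0, 0, -0.8], [0, 0.0015, 0.002, 0, 0, 0, -0.8]]

```text
time_s: 38.85
tool_pos: [0.5677, 0.1992, 0.0688]
tool_rot: [-179.9, -0.1, -0.6]
force: [-1.5, 0.6, 5.8]
grip_width: 0.0215
```

```bash
python3 go.py
```

```text
t 38.85 pos [0.5677 0.1992 0.0688] rot [-1.7991e+02 -1.1000e-01 -5.9000e-01] F [-1.5  0.6  5.8] w 0.0215 q7 -107.0
```

Contact at the expected height. Release and rise; go toward the second flask.

Request:
servo_tool:
  increments:
    - [[0, 0, -0.001, 0, 0, 0, -0.3], [0, 0, -0.001, 0, 0, 0, -0.2], [0, 0, -0.001, 0, 0, 0, -0.1], [0, 0, -0.001, 0, 0, 0, 0], [0, 0, -0.01, 0, 0, 0, 0], [0, 0, -0.03, 0, 0, 0, 0], [0, 0, -0.07, 0, 0, 0, 0.1], [0, 0, -0.11, 0, 0, 0, 0.1], [0, 0, -0.12, 0, 0, 0, 0.1], [0, 0, -0.12, 0, 0, 0, 0.1]]

```text
time_s: 39.85
tool_pos: [0.5683, 0.1991, 0.19]
tool_rot: [-179.9, -0.3, -0.6]
force: [-0.0, -0.6, -0.2]
grip_width: 0.0477
```

```bash
python3 - <<'E'
from meas import *
a,b,o=match()
for x in o: print(x)
cv2.imwrite('pics/s17.png',a['frame'])
E
python3 go.py 0.5665,-0.042,0.19,-0.7
```

```text
([0.4547, -0.0725, 0.0675], np.float64(0.0001), (np.float64(318.5), np.float64(196.5)), (np.float64(245.0), np.float64(245.5)))
([0.5665, -0.0415, 0.0672], np.float64(0.0004), (np.float64(298.0), np.float64(236.5)), (np.float64(273.0), np.float64(218.0)))
([0.6591, -0.1505, 0.0211], np.float64(0.0002), (np.float64(222.5), np.float64(256.5)), (np.float64(333.5), np.float64(238.5)))
([0.5671, 0.1997, 0.0746], np.float64(0.0002), (np.float64(418.5), np.float64(299.0)), (np.float64(209.5), np.float64(173.0)))
0.5665,-0.042,0.19,-0.7 -> [0.0027, 0.2405, -0.0036] [0.02, 0.07, 0.12] dist 0.241
t 39.95 pos [0.5663 0.1985 0.1863] rot [ 1.7998e+02  7.0000e-02 -5.8000e-01] F [-0.5 -0.5 -0.5] w 0.0479 q7 -108.7
```

View pics/s17.png

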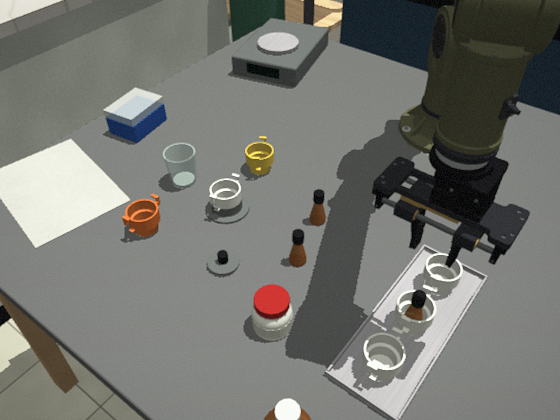

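Request:
servo_tool:
  increments:
    - [[0, 0.03, 0, 0, 0, 0, 0.1], [0.001, 0.07, 0, 0, 0, 0, 0.1], [0.001, 0.11, 0, 0, 0, 0, 0.1], [0.001, 0.15, 0, 0, 0, 0, 0.1], [0.001, 0.19, 0, 0, 0, 0, 0.1], [0.001, 0.225, 0, 0, 0, 0, 0.1], [0.001, 0.24, 0.02, 0, 0, 0, 0.1], [0.001, 0.24, 0.06, 0, 0, 0, 0.1], [0.001, 0.24, 0.085, 0, 0, 0, 0.1], [0.001, 0.24, 0.085, 0, 0, 0, 0.1], [0.001, 0.24, 0.085, 0, 0, 0, 0.1]]

```text
time_s: 41.05
tool_pos: [0.5645, -0.0413, 0.1011]
tool_rot: [180.0, 0.1, -0.6]
force: [-0.0, -0.1, 0.7]
grip_width: 0.0482
```

```bash
python3 - <<'E'
from meas import *
a,b,o=match()
for x in o: print(x)
for x in caps(b): print(x[0],end=' ')
d=cam('wrist','w18.png')
E
python3 go.py 0.5665,-0.042,0.0605,-0.7
```

```text
([0.6601, -0.1494, 0.0214], np.float64(0.0008), (np.float64(222.0), np.float64(257.0)), (np.float64(333.0), np.float64(238.0)))
([0.5667, 0.1992, 0.0751], np.float64(0.0003), (np.float64(418.5), np.float64(298.5)), (np.float64(209.5), np.float64(173.0)))
(np.float64(209.5), np.float64(173.0)) (np.float64(333.0), np.float64(238.0)) (np.float64(245.0), np.float64(246.0)) (np.float64(3.0), np.float64(385.0)) 0.5665,-0.042,0.0605,-0.7 -> [-0.0001, 0.0008, 0.043] [-0.01, -0.14, 0.13] dist 0.043
t 41.2 pos [ 0.5665 -0.0412  0.1035] rot [-1.7999e+02 -1.4000e-01 -5.7000e-01] F [-0.2 -0.4  0.3] w 0.0479 q7 -83.0
```

View pics/w18.png

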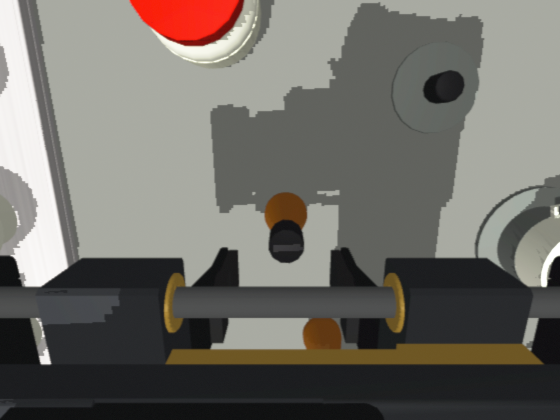

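Cap at (286,241), centred between the fingers like before. Descend and grip.

Request:
servo_tool:
  increments:
    - [[0, 0.001, 0.015, 0, 0, 0, 0.1], [0, 0.001, 0.03, 0, 0, 0, 0.1], [0, 0.001, 0.039, 0, 0, 0, 0.1], [0, 0.001, 0.043, 0, 0, 0, 0.1], [0, 0.001, 0.043, 0, 0, 0, 0.1], [0, 0.001, 0.043, 0, 0, 0, -0.8], [0, 0.001, 0.043, 0, 0, 0, -0.8], [0, 0.001, 0.043, 0, 0, 0, -0.8], [0, 0.001, 0.043, 0, 0, 0, -0.8], [0, 0.001, 0.043, 0, 0, 0, -0.8], [0, 0.001, 0.043, 0, 0, 0, -0.8], [0, 0.001, 0.043, 0, 0, 0, -0.8]]

```text
time_s: 42.4
tool_pos: [0.5657, -0.0424, 0.0594]
tool_rot: [-180.0, -0.0, -0.6]
force: [-0.3, -0.5, 2.4]
grip_width: 0.0217
```

```bash
python3 go.py 0.671,0.1972,0.16,-0.7
```

```text
0.671,0.1972,0.16,-0.7 -> [0.1029, -0.2407, -0.1005] [-0.01, -0.04, 0.11] dist 0.28
t 42.4 pos [ 0.5657 -0.0424  0.0594] rot [-1.7999e+02 -4.0000e-02 -5.9000e-01] F [-0.3 -0.5  2.4] w 0.0217 q7 -81.6
```

Request:
servo_tool:
  increments:
    - [[0, 0, -0.015, 0, 0, 0, -0.8], [0, 0, -0.04, 0, 0, 0, -0.8], [0, 0, -0.075, 0, 0, 0, -0.8], [0.005, -0.01, -0.1, 0, 0, 0, -0.8], [0.016, -0.037, -0.105, 0, 0, 0, -0.8], [0.03, -0.07, -0.105, 0, 0, 0, -0.8], [0.045, -0.105, -0.105, 0, 0, 0, -0.8], [0.06, -0.14, -0.105, 0, 0, 0, -0.8], [0.075, -0.175, -0.105, 0, 0, 0, -0.8], [0.09, -0.21, -0.105, 0, 0, 0, -0.8], [0.1, -0.233, -0.105, 0, 0, 0, -0.8], [0.104, -0.241, -0.105, 0, 0, 0, -0.8], [0.104, -0.241, -0.105, 0, 0, 0, -0.8], [0.104, -0.241, -0.105, 0, 0, 0, -0.8]]

```text
time_s: 43.8
tool_pos: [0.6717, 0.1952, 0.1643]
tool_rot: [179.9, 0.0, -0.7]
force: [-0.5, -1.3, -0.7]
grip_width: 0.0214
```

```bash
python3 go.py 0.671,0.1972,0.0678,-0.7;python3 - <<'E'
from meas import *
b=cam('side','d19.png');a=cam('scene','s19.png')
E
python3 z.py d19.png 150 80 310 210 4 d19c.png
```

```text
0.671,0.1972,0.0678,-0.7 -> [-0.0007, -0.0021, 0.0965] [0.1, 0.02, -0.0] dist 0.097
t 43.8 pos [0.6717 0.1952 0.1643] rot [ 1.799e+02  2.000e-02 -7.000e-01] F [-0.5 -1.3 -0.7] w 0.0214 q7 -102.6
```

View pics/d19c.png

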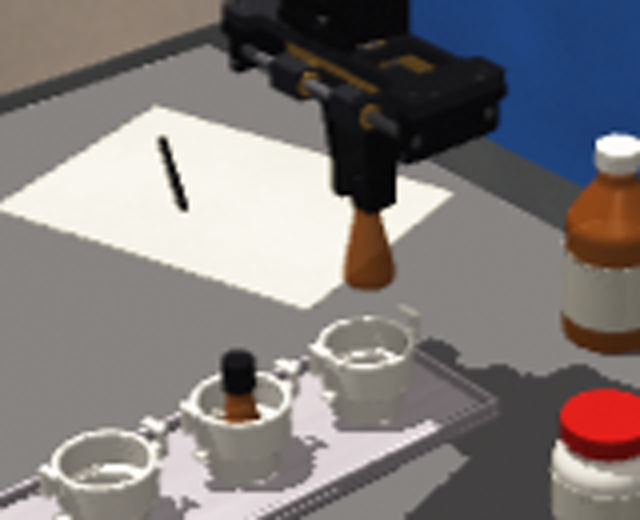

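Request:
servo_tool:
  increments:
    - [[0, 0, 0.02, 0, 0, 0, -0.8], [0, 0, 0.045, 0, 0, 0, -0.8], [0, 0, 0.068, 0, 0, 0, -0.8], [0, 0, 0.083, 0, 0, 0, -0.8], [0, 0, 0.089, 0, 0, 0, -0.8], [0, 0, 0.092, 0, 0, 0, -0.8], [0, 0, 0.094, 0, 0, 0, -0.8], [0, 0, 0.096, 0, 0, 0, -0.8], [0, 0, 0.0975, 0, 0, 0, -0.8], [0, 0, 0.0975, 0, 0, 0, -0.8]]

```text
time_s: 44.9
tool_pos: [0.6725, 0.1977, 0.0675]
tool_rot: [-180.0, -0.1, -0.6]
force: [0.4, 0.8, -0.0]
grip_width: 0.0213
```

```bash
python3 go.py 0.671,0.1972,0.0678,-0.7
```

```text
0.671,0.1972,0.0678,-0.7 -> [-0.0015, 0.0005, -0.0003] [-0.03, -0.09, 0.11] dist 0.002
t 44.9 pos [0.6725 0.1977 0.0675] rot [-1.7997e+02 -9.0000e-02 -5.9000e-01] F [ 0.4  0.8 -0. ] w 0.0213 q7 -101.5
```

Request:
servo_tool:
  increments:
    - [[-0.001, 0, 0.001, 0, 0, 0, -0.8], [-0.001, 0, 0.002, 0, 0, 0, -0.8], [-0.001, 0, 0.002, 0, 0, 0, -0.8]]

```text
time_s: 45.2
tool_pos: [0.6726, 0.1978, 0.0674]
tool_rot: [-179.9, -0.2, -0.6]
force: [-0.9, -0.8, 7.9]
grip_width: 0.0213
```

```bash
python3 go.py
```

```text
t 45.2 pos [0.6726 0.1978 0.0674] rot [-179.92   -0.23   -0.59] F [-0.9 -0.8  7.9] w 0.0213 q7 -101.5
```

Request:
servo_tool:
  increments:
    - [[0, 0, -0.001, 0, 0, 0, -0.3], [0, 0, -0.001, 0, 0, 0, -0.2], [0, 0, -0.001, 0, 0, 0, -0.1], [0, 0, -0.001, 0, 0, 0, 0], [0, 0, -0.01, 0, 0, 0, 0], [0, 0, -0.03, 0, 0, 0, 0], [0, 0, -0.07, 0, 0, 0, 0.1], [0, 0, -0.11, 0, 0, 0, 0.1], [0, 0, -0.12, 0, 0, 0, 0.1], [0, 0, -0.12, 0, 0, 0, 0.1]]

```text
time_s: 46.2
tool_pos: [0.6724, 0.1978, 0.1879]
tool_rot: [-179.9, -0.3, -0.6]
force: [-0.7, -0.2, -0.7]
grip_width: 0.048
```

```bash
python3 - <<'E'
from meas import *
a,b,o=match()
for x in o: print(x)
cv2.imwrite('pics/s20.png',a['frame'])
E
python3 go.py 0.4545,-0.0725,0.19,-0.7
```

```text
([0.4547, -0.0725, 0.0675], np.float64(0.0001), (np.float64(318.5), np.float64(196.5)), (np.float64(245.0), np.float64(245.5)))
([0.6597, -0.15, 0.0205], np.float64(0.0002), (np.float64(222.5), np.float64(257.0)), (np.float64(333.5), np.float64(238.5)))
([0.6749, 0.1979, 0.0749], np.float64(0.0), (np.float64(385.0), np.float64(345.5)), (np.float64(242.0), np.float64(158.5)))
0.4545,-0.0725,0.19,-0.7 -> [-0.213, 0.2722, -0.006] [0.01, 0.08, 0.12] dist 0.346
t 46.3 pos [0.6702 0.1976 0.1836] rot [ 1.7999e+02  8.0000e-02 -5.8000e-01] F [-0.4 -0.1 -0.2] w 0.0483 q7 -102.8
```

View pics/s20.png

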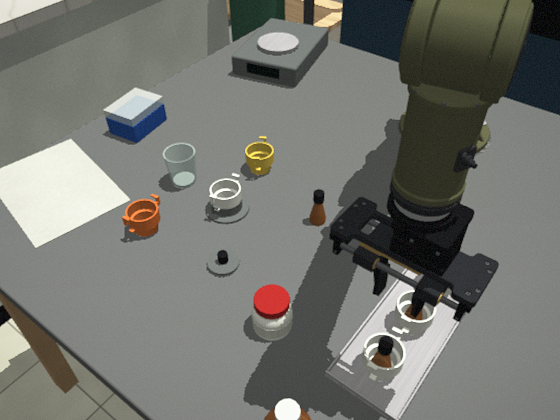

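Request:
servo_tool:
  increments:
    - [[-0.02, 0.026, 0, 0, 0, 0, 0.1], [-0.045, 0.058, 0, 0, 0, 0, 0.1], [-0.07, 0.09, 0, 0, 0, 0, 0.1], [-0.095, 0.121, 0, 0, 0, 0, 0.1], [-0.12, 0.153, 0, 0, 0, 0, 0.1], [-0.145, 0.185, 0, 0, 0, 0, 0.1], [-0.17, 0.217, 0, 0, 0, 0, 0.1], [-0.195, 0.249, 0, 0, 0, 0, 0.1], [-0.213, 0.272, 0.0, 0, 0, 0, 0.1], [-0.213, 0.272, 0.04, 0, 0, 0, 0.1], [-0.213, 0.272, 0.075, 0, 0, 0, 0.1], [-0.213, 0.272, 0.085, 0, 0, 0, 0.1], [-0.213, 0.272, 0.085, 0, 0, 0, 0.1]]

```text
time_s: 47.6
tool_pos: [0.4529, -0.072, 0.0973]
tool_rot: [180.0, 0.3, -0.6]
force: [0.8, -0.2, 0.3]
grip_width: 0.0479
```

```bash
python3 - <<'E'
from meas import *
d=cam('wrist','w21.png')
a,b,o=match()
for x in o: print(x)
E
python3 go.py 0.4545,-0.0725,0.0605,-0.7
```

```text
([0.6591, -0.1505, 0.0211], np.float64(0.0002), (np.float64(222.5), np.float64(256.5)), (np.float64(333.5), np.float64(238.5)))
([0.5684, 0.2002, 0.0781], np.float64(0.0003), (np.float64(418.5), np.float64(298.5)), (np.float64(209.5), np.float64(171.5)))
0.4545,-0.0725,0.0605,-0.7 -> [-0.0017, 0.0004, 0.0402] [0.01, -0.1, 0.14] dist 0.04
t 47.75 pos [ 0.4562 -0.0721  0.1007] rot [ 1.7999e+02 -1.0000e-01 -5.6000e-01] F [-0.4  0.9  0.5] w 0.0478 q7 -84.3
```

View pics/w21.png

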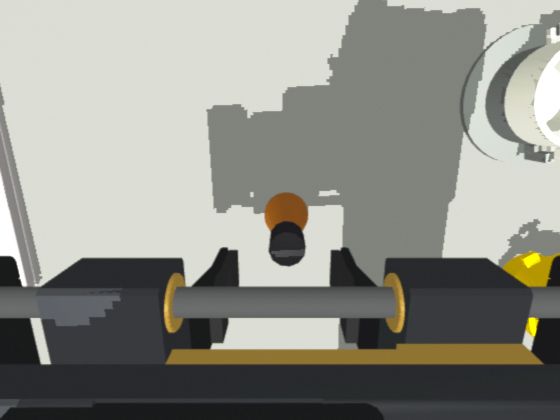

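Request:
servo_tool:
  increments:
    - [[-0.0015, 0.001, 0.015, 0, 0, 0, 0.1], [-0.0015, 0.001, 0.03, 0, 0, 0, 0.1], [-0.0015, 0.001, 0.037, 0, 0, 0, 0.1], [-0.0015, 0.001, 0.04, 0, 0, 0, 0.1], [-0.0015, 0.001, 0.04, 0, 0, 0, 0.1], [-0.0015, 0.001, 0.04, 0, 0, 0, -0.8], [-0.0015, 0.001, 0.04, 0, 0, 0, -0.8], [-0.0015, 0.001, 0.04, 0, 0, 0, -0.8], [-0.0015, 0.001, 0.04, 0, 0, 0, -0.8], [-0.0015, 0.001, 0.04, 0, 0, 0, -0.8], [-0.0015, 0.001, 0.04, 0, 0, 0, -0.8], [-0.0015, 0.001, 0.04, 0, 0, 0, -0.8]]

```text
time_s: 48.95
tool_pos: [0.4538, -0.0733, 0.0597]
tool_rot: [180.0, -0.0, -0.6]
force: [0.6, -0.5, 1.0]
grip_width: 0.0215
```

```bash
python3 go.py 0.4614,0.1995,0.165,-0.7
```

```text
0.4614,0.1995,0.165,-0.7 -> [0.0049, -0.2729, -0.1053] [0.0, -0.03, 0.11] dist 0.293
t 48.95 pos [ 0.4538 -0.0733  0.0597] rot [ 1.8e+02 -3.0e-02 -5.9e-01] F [ 0.6 -0.5  1. ] w 0.0215 q7 -82.3
```

Request:
servo_tool:
  increments:
    - [[0, 0, -0.015, 0, 0, 0, -0.8], [0, 0, -0.04, 0, 0, 0, -0.8], [0, 0, -0.075, 0, 0, 0, -0.8], [0.0, -0.01, -0.1, 0, 0, 0, -0.8], [0.001, -0.037, -0.105, 0, 0, 0, -0.8], [0.001, -0.07, -0.105, 0, 0, 0, -0.8], [0.002, -0.11, -0.105, 0, 0, 0, -0.8], [0.003, -0.15, -0.105, 0, 0, 0, -0.8], [0.003, -0.19, -0.105, 0, 0, 0, -0.8], [0.004, -0.225, -0.105, 0, 0, 0, -0.8], [0.004, -0.255, -0.105, 0, 0, 0, -0.8], [0.0045, -0.27, -0.105, 0, 0, 0, -0.8], [0.0045, -0.274, -0.105, 0, 0, 0, -0.8], [0.0045, -0.274, -0.105, 0, 0, 0, -0.8], [0.0045, -0.274, -0.105, 0, 0, 0, -0.8]]

```text
time_s: 50.45
tool_pos: [0.4611, 0.1987, 0.1644]
tool_rot: [180.0, 0.0, -0.7]
force: [0.1, -0.3, -1.2]
grip_width: 0.0215
```

```bash
python3 go.py 0.4614,0.1995,0.068,-0.7;python3 - <<'E'
from meas import *
b=cam('side','d22.png');a=cam('scene','s22.png')
E
python3 z.py d22.png 110 100 280 230 4 d22c.png
```

```text
0.4614,0.1995,0.068,-0.7 -> [0.0003, -0.0009, 0.0964] [0.05, 0.01, -0.03] dist 0.096
t 50.45 pos [0.4611 0.1987 0.1644] rot [ 1.7995e+02  1.0000e-02 -7.3000e-01] F [ 0.1 -0.3 -1.2] w 0.0215 q7 -116.5
```

View pics/d22c.png

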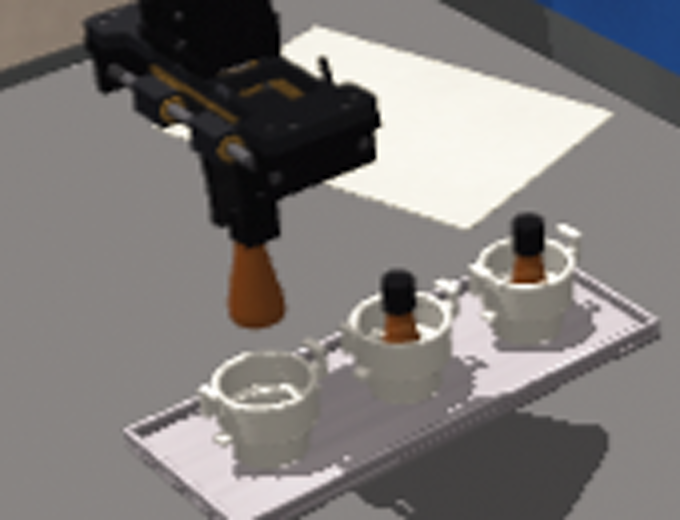

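Request:
servo_tool:
  increments:
    - [[-0.0005, 0, 0.02, 0, 0, 0, -0.8], [-0.0005, 0, 0.045, 0, 0, 0, -0.8], [-0.0005, 0, 0.068, 0, 0, 0, -0.8], [-0.0005, 0, 0.083, 0, 0, 0, -0.8], [-0.0005, 0, 0.089, 0, 0, 0, -0.8], [-0.0005, 0, 0.092, 0, 0, 0, -0.8], [-0.0005, 0, 0.094, 0, 0, 0, -0.8], [-0.0005, 0, 0.096, 0, 0, 0, -0.8], [-0.0005, 0, 0.0975, 0, 0, 0, -0.8], [-0.0005, 0, 0.0985, 0, 0, 0, -0.8], [-0.0005, 0, 0.0985, 0, 0, 0, -0.8]]

```text
time_s: 51.65
tool_pos: [0.4614, 0.2011, 0.0677]
tool_rot: [-179.9, -0.1, -0.6]
force: [-1.3, -0.9, 6.0]
grip_width: 0.0218
```

```bash
python3 go.py 0.4614,0.1995,0.068,-0.7
```

```text
0.4614,0.1995,0.068,-0.7 -> [0.0001, 0.0015, -0.0003] [-0.06, -0.1, 0.11] dist 0.002
t 51.65 pos [0.4614 0.2011 0.0677] rot [-1.7994e+02 -1.0000e-01 -5.9000e-01] F [-1.3 -0.9  6. ] w 0.0218 q7 -115.0
```

Request:
servo_tool:
  increments:
    - [[0, 0, -0.001, 0, 0, 0, -0.3], [0, 0, -0.001, 0, 0, 0, -0.2], [0, 0, -0.001, 0, 0, 0, -0.1], [0, 0, -0.001, 0, 0, 0, 0], [0, 0, -0.01, 0, 0, 0, 0], [0, 0, -0.03, 0, 0, 0, 0], [0, 0, -0.07, 0, 0, 0, 0.1], [0, 0, -0.11, 0, 0, 0, 0.1], [0, 0, -0.12, 0, 0, 0, 0.1], [0, 0, -0.12, 0, 0, 0, 0.1]]

```text
time_s: 52.65
tool_pos: [0.4618, 0.2014, 0.1886]
tool_rot: [-179.8, -0.2, -0.6]
force: [-0.6, 1.0, -0.4]
grip_width: 0.048
```

```bash
python3 - <<'E'
from meas import *
a,b,o=match()
for x in o: print(x)
cv2.imwrite('pics/s23.png',a['frame']);cv2.imwrite('pics/d23.png',b['frame'])
E
python3 go.py 0.6597,-0.1503,0.19,5.2;python3 z.py s23.png 180 120 500 400 2.5 s23c.png
```

```text
([0.6591, -0.1505, 0.0211], np.float64(0.0002), (np.float64(222.5), np.float64(256.5)), (np.float64(333.5), np.float64(238.5)))
([0.4609, 0.2012, 0.0743], np.float64(0.0002), (np.float64(446.5), np.float64(259.5)), (np.float64(174.5), np.float64(188.5)))
([0.5671, 0.1997, 0.0746], np.float64(0.0002), (np.float64(418.5), np.float64(299.0)), (np.float64(209.5), np.float64(173.0)))
([0.6749, 0.1979, 0.0749], np.float64(0.0), (np.float64(385.0), np.float64(345.5)), (np.float64(242.0), np.float64(158.5)))
0.6597,-0.1503,0.19,5.2 -> [0.2034, 0.3488, -0.0047] [0.02, 0.06, -5.78] dist 0.404
t 52.75 pos [0.4598 0.2005 0.1853] rot [ 1.7997e+02  6.0000e-02 -5.8000e-01] F [-0.5 -0.3  0.7] w 0.0478 q7 -116.8
```

View pics/s23c.png

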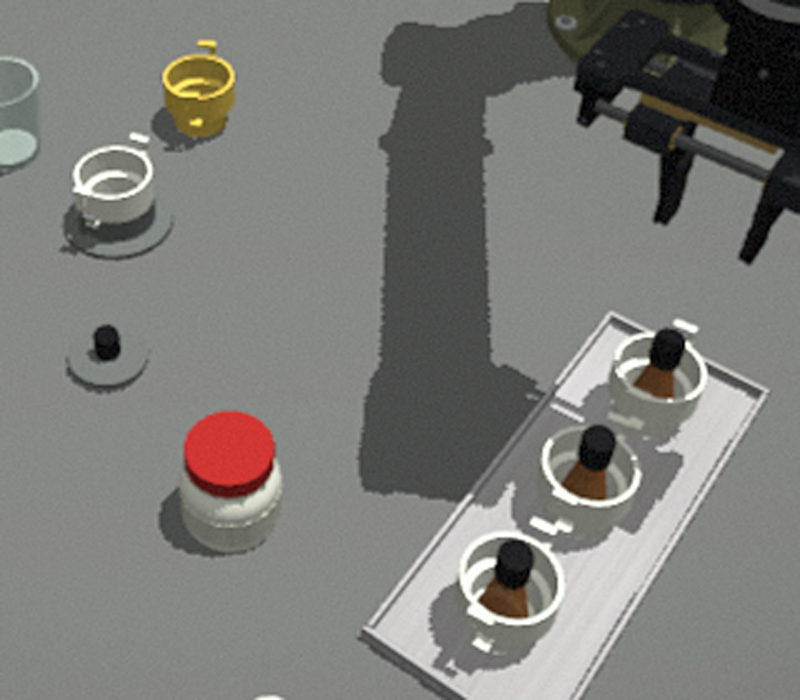

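Request:
servo_tool:
  increments:
    - [[0.015, 0.026, 0, 0, 0, -1, 0.1], [0.038, 0.065, 0, 0, 0, -1, 0.1], [0.06, 0.103, 0, 0, 0, -2, 0.1], [0.082, 0.14, 0, 0, 0, -3, 0.1], [0.104, 0.178, 0, 0, 0, -4, 0.1], [0.126, 0.216, 0, 0, 0, -5, 0.1], [0.148, 0.254, 0, 0, 0, -5.8, 0.1], [0.17, 0.292, 0, 0, 0, -5.8, 0.1], [0.19, 0.326, 0.0, 0, 0, -5.8, 0.1], [0.203, 0.349, 0.0, 0, 0, -5.8, 0.1], [0.203, 0.349, 0.04, 0, 0, -5.8, 0.1], [0.203, 0.349, 0.08, 0, 0, -5.8, 0.1], [0.203, 0.349, 0.11, 0, 0, -5.8, 0.1], [0.203, 0.349, 0.11, 0, 0, -5.8, 0.1], [0.203, 0.349, 0.11, 0, 0, -5.8, 0.1]]

```text
time_s: 54.25
tool_pos: [0.6588, -0.1503, 0.0748]
tool_rot: [-180.0, 0.2, 5.2]
force: [0.3, -0.5, 0.9]
grip_width: 0.0479
```

```bash
python3 go.py 0.6597,-0.1503,0.016,5.2;python3 - <<'E'
from meas import *
b=cam('wrist','w24.png')
print(proj(b,[.6597,-.1503,.032]))
E
```

```text
0.6597,-0.1503,0.016,5.2 -> [0.001, 0.0001, 0.0588] [-0.01, 0.17, 0.0] dist 0.059
t 54.25 pos [ 0.6588 -0.1503  0.0748] rot [-1.7999e+02  1.7000e-01  5.2000e+00] F [ 0.3 -0.5  0.9] w 0.0479 q7 -63.9
[[282.69060367 237.58925795]]
```

View pics/w24.png

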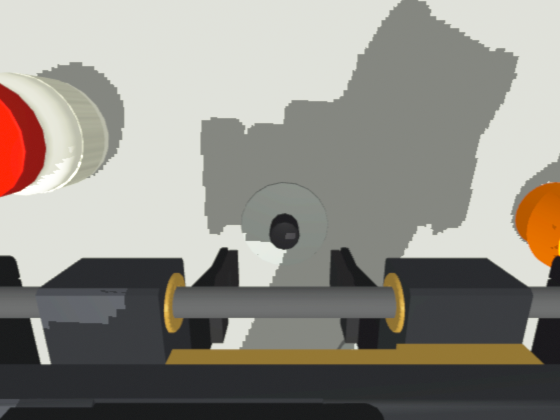

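Request:
servo_tool:
  increments:
    - [[0, 0, 0.02, 0, 0, 0, 0], [0, 0, 0.04, 0, 0, 0, 0], [0, 0, 0.051, 0, 0, 0, 0], [0, 0, 0.056, 0, 0, 0, 0], [0, 0, 0.0575, 0, 0, 0, 0], [0, 0, 0.0575, 0, 0, 0, 0], [0, 0, 0.0575, 0, 0, 0, 0]]

```text
time_s: 55.0
tool_pos: [0.6606, -0.1505, 0.0197]
tool_rot: [180.0, -0.1, 5.2]
force: [0.4, -0.7, 0.3]
grip_width: 0.0437
```

```bash
python3 go.py 0.6597,-0.1503,0.016,5.2
```

```text
0.6597,-0.1503,0.016,5.2 -> [-0.0009, -0.0003, 0.0037] [0.02, -0.1, 0.01] dist 0.004
t 55.0 pos [ 0.6606 -0.1505  0.0197] rot [ 1.7998e+02 -1.0000e-01  5.2100e+00] F [ 0.4 -0.7  0.3] w 0.0437 q7 -62.7
```

Request:
servo_tool:
  increments:
    - [[-0.001, 0, 0.002, 0, 0, 0, 0], [-0.001, 0, 0.0035, 0, 0, 0, 0], [-0.001, 0, 0.0035, 0, 0, 0, 0], [-0.001, 0, 0.0035, 0, 0, 0, -1], [-0.001, 0, 0.0035, 0, 0, 0, -1], [-0.001, 0, 0.0035, 0, 0, 0, -1], [-0.001, 0, 0.0035, 0, 0, 0, -1], [-0.001, 0, 0.0035, 0, 0, 0, -1], [-0.001, 0, 0.0035, 0, 0, 0, -1], [-0.001, 0, 0.0035, 0, 0, 0, -1]]
  squeeze: 15

```text
time_s: 56.0
tool_pos: [0.6588, -0.1504, 0.0151]
tool_rot: [-180.0, -0.0, 5.2]
force: [0.1, -0.6, 0.7]
grip_width: 0.0195
```

```bash
python3 go.py 0.539,-0.2488,0.15,5.4
```

```text
0.539,-0.2488,0.15,5.4 -> [-0.1283, 0.0871, -0.1349] [-0.0, -0.01, -0.19] dist 0.206
t 56.0 pos [ 0.6588 -0.1504  0.0151] rot [-1.80e+02 -1.00e-02  5.21e+00] F [ 0.1 -0.6  0.7] w 0.0195 q7 -62.6
```

Request:
servo_tool:
  increments:
    - [[0, 0, -0.01, 0, 0, 0, -1], [0, 0, -0.035, 0, 0, 0, -1], [0, 0, -0.07, 0, 0, 0, -1], [0, 0, -0.11, 0, 0, 0, -1], [-0.015, 0.01, -0.13, 0, 0, 0, -1], [-0.04, 0.027, -0.135, 0, 0, 0, -1], [-0.07, 0.048, -0.135, 0, 0, 0, -1], [-0.1, 0.068, -0.135, 0, 0, 0, -1], [-0.12, 0.082, -0.12, 0, 0, 0, -1], [-0.128, 0.087, -0.1, 0, 0, -0.2, -1], [-0.128, 0.087, -0.08, 0, 0, -0.2, -1], [-0.128, 0.087, -0.075, 0, 0, -0.2, -1], [-0.128, 0.087, -0.075, 0, 0, -0.2, -1], [-0.128, 0.087, -0.075, 0, 0, -0.2, -1]]

```text
time_s: 57.4
tool_pos: [0.5402, -0.2487, 0.0912]
tool_rot: [180.0, -0.1, 5.5]
force: [0.4, 1.1, -0.6]
grip_width: 0.0195
```

```bash
python3 go.py 0.5393,-0.2488,0.066,5.4;python3 - <<'E'
from meas import *
b=cam('side','d25.png');a=cam('scene','s25.png')
E
python3 z.py d25.png 270 190 390 310 5 d25c.png;python3 z.py s25.png 165 110 285 230 5 s25c.png
```

```text
0.5393,-0.2488,0.066,5.4 -> [-0.0009, 0.0, 0.0252] [0.03, -0.08, 0.05] dist 0.025
t 57.4 pos [ 0.5402 -0.2487  0.0912] rot [ 1.7997e+02 -8.0000e-02  5.4500e+00] F [ 0.4  1.1 -0.6] w 0.0195 q7 -53.3
```

View pics/d25c.png

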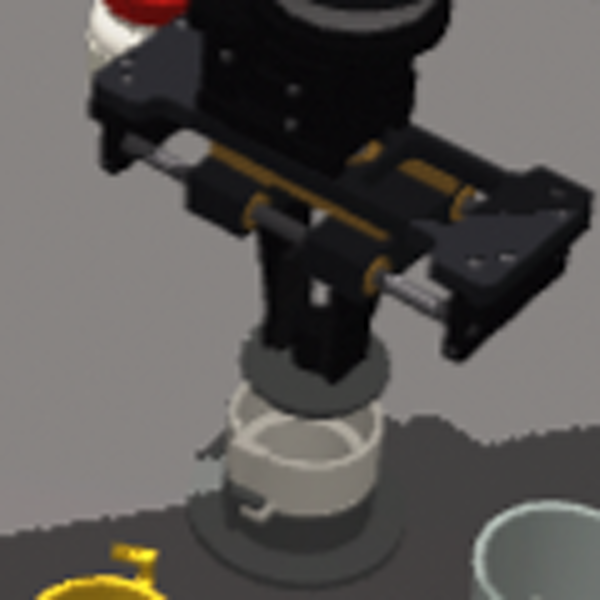

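View pics/s25c.png

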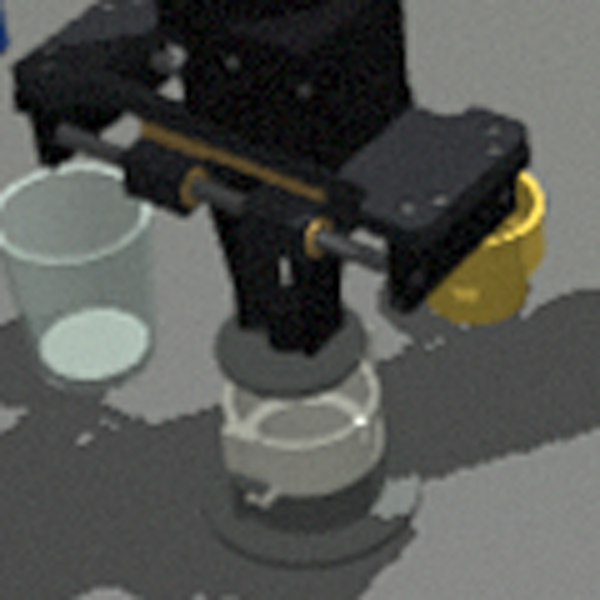

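Run:
```python
from meas import *
for n,o in (('side',(270,190)),('scene',(165,110))):
    d=cam(n); c=np.array([.5402,-.2487])
    th=np.linspace(0,2*np.pi,100)
    for z,r in ((.084,.031),(.0862,.031),(.056,.032)):
        q=proj(d,np.c_[.5395+r*np.cos(th),-.2488+r*np.sin(th),0*th+z]); q=(q-o)*5
        print(n,z,q.min(0).round(0),q.max(0).round(0))
```

```text
side 0.084 [236. 314.] [387. 416.]
side 0.0862 [236. 310.] [388. 412.]
side 0.056 [229. 362.] [383. 468.]
scene 0.084 [214. 290.] [367. 390.]
scene 0.0862 [213. 286.] [367. 386.]
scene 0.056 [218. 340.] [374. 444.]
```

Request:
servo_tool:
  increments:
    - [[-0.001, -0.0006, 0.005, 0, 0, 0, -1], [-0.001, -0.0006, 0.01, 0, 0, 0, -1], [-0.001, -0.0006, 0.014, 0, 0, 0, -1], [-0.001, -0.0006, 0.0175, 0, 0, 0, -1], [-0.001, -0.0006, 0.0205, 0, 0, 0, -1], [-0.001, -0.0006, 0.0225, 0, 0, 0, -1], [-0.001, -0.0006, 0.0225, 0, 0, 0, -1], [-0.001, -0.0006, 0.0225, 0, 0, 0, -1]]

```text
time_s: 58.4
tool_pos: [0.5383, -0.2482, 0.0676]
tool_rot: [-180.0, -0.0, 5.4]
force: [-0.0, -0.9, -0.1]
grip_width: 0.0194
```

```bash
python3 go.py 0.5393,-0.248,0.0651,5.4
```

```text
0.5393,-0.248,0.0651,5.4 -> [0.001, -0.0001, 0.0025] [-0.0, -0.01, 0.01] dist 0.003
t 58.4 pos [ 0.5383 -0.2482  0.0676] rot [-1.80e+02 -1.00e-02  5.41e+00] F [-0.  -0.9 -0.1] w 0.0194 q7 -52.6
```

Request:
servo_tool:
  increments:
    - [[0.0007, 0, 0.0015, 0, 0, 0, -1], [0.0007, 0, 0.0025, 0, 0, 0, -1], [0.0007, 0, 0.0035, 0, 0, 0, -1], [0.0007, 0, 0.0035, 0, 0, 0, -1]]

```text
time_s: 58.8
tool_pos: [0.5392, -0.2481, 0.065]
tool_rot: [-180.0, -0.0, 5.4]
force: [-1.4, 1.3, 5.3]
grip_width: 0.0193
```

```bash
python3 go.py 0.5393,-0.248,0.0651,5.4
```

```text
0.5393,-0.248,0.0651,5.4 -> [0.0001, -0.0001, -0.0001] [-0.02, -0.04, 0.02] dist 0.0
t 58.8 pos [ 0.5392 -0.2481  0.065 ] rot [-1.7998e+02 -4.0000e-02  5.4200e+00] F [-1.4  1.3  5.3] w 0.0193 q7 -52.5
```

Seated at the exact expected height. Release and retreat.

Request:
servo_tool:
  increments:
    - [[0, 0, -0.001, 0, 0, 0, -0.5], [0, 0, -0.001, 0, 0, 0, -0.3], [0, 0, -0.001, 0, 0, 0, 0], [0, 0, -0.001, 0, 0, 0, 0], [0, 0, -0.015, 0, 0, 0, 0], [0, 0, -0.05, 0, 0, 0, 0], [0, 0, -0.1, 0, 0, 0, 0.1], [0, 0, -0.15, 0, 0, 0, 0.1], [0, -0.04, -0.19, 0, 0, 0, 0.1], [0, -0.09, -0.2, 0, 0, 0, 0.1], [0, -0.14, -0.2, 0, 0, 0, 0.1], [0, -0.18, -0.2, 0, 0, 0, 0.1], [0, -0.2, -0.2, 0, 0, 0, 0.1], [0, -0.2, -0.2, 0, 0, 0, 0.1], [0, -0.2, -0.2, 0, 0, 0, 0.1]]

```text
time_s: 60.3
tool_pos: [0.5201, -0.0496, 0.2649]
tool_rot: [180.0, -0.1, 5.4]
force: [0.5, -1.5, -0.0]
grip_width: 0.0478
```

```bash
python3 - <<'E'
from meas import *
a,b,o=match()
for x in o: print(x)
cv2.imwrite('pics/s26.png',a['frame']);cv2.imwrite('pics/d26.png',b['frame'])
E
python3 go.py;python3 z.py d26.png 120 140 400 350 2.8 d26c.png
```

```text
([0.5406, -0.2469, 0.0718], np.float64(0.0), (np.float64(224.0), np.float64(183.0)), (np.float64(331.5), np.float64(266.5)))
([0.4609, 0.2012, 0.0743], np.float64(0.0002), (np.float64(446.5), np.float64(259.5)), (np.float64(174.5), np.float64(188.5)))
([0.5671, 0.1997, 0.0746], np.float64(0.0002), (np.float64(418.5), np.float64(299.0)), (np.float64(209.5), np.float64(173.0)))
([0.6749, 0.1979, 0.0749], np.float64(0.0), (np.float64(385.0), np.float64(345.5)), (np.float64(242.0), np.float64(158.5)))
t 60.4 pos [ 0.5201 -0.051   0.2646] rot [ 1.7996e+02 -4.0000e-02  5.2500e+00] F [ 0.3 -0.2  0. ] w 0.0478 q7 -81.5
```

View pics/d26c.png

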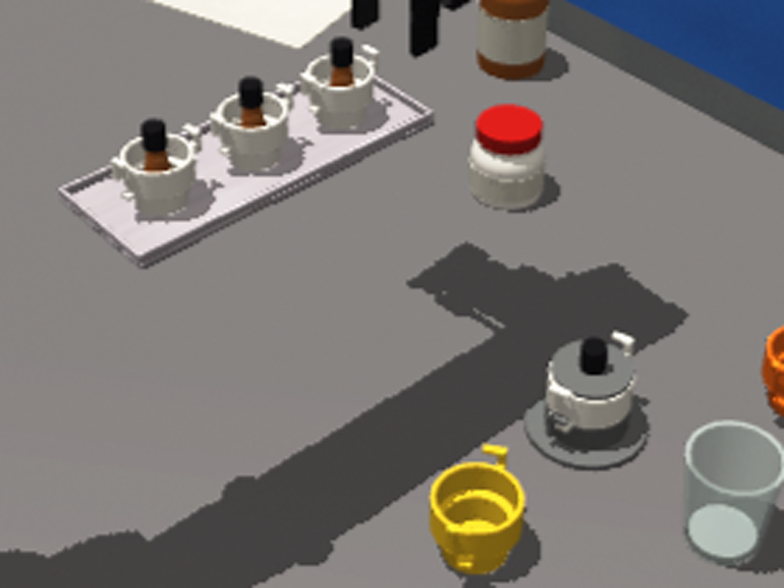

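View pics/s26.png

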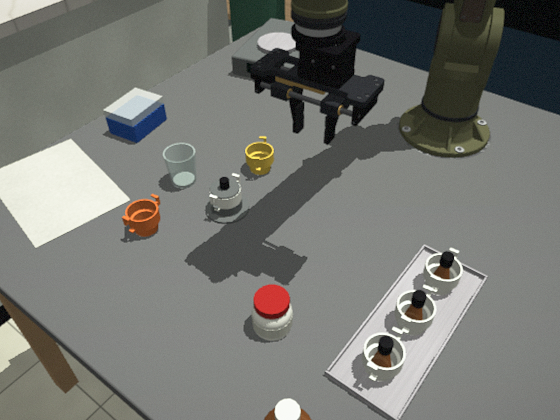

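```bash
python3 -c "
from cell import env
print(env.sign_off())"
```

```text
the job is handed in; nothing more can be done
None
```

I handed the job in at about 60 s of the 210 s allowed; no verdict was reported. All three flasks on the bench now stand upright, each in its own cup in the tray.

- **Cups:** I set the dust cover aside first. I then freed `cup_a`, `cup_b` and `cup_c` in turn, each turned about 28° anticlockwise before lifting, and stood them upright in the three tray positions.
- **Flasks:** The last pictures show the three flasks upright, with their caps at about (0.461, 0.201), (0.567, 0.200) and (0.675, 0.198) m. The third sits about 4 mm off its cup's centre towards +x, still inside the cup.
- **Cover:** It is back on `cup_d`, the only spare cup left in the holder. It lies flat: the middle of its knob measured 72 mm high against 71 mm expected.
- **Bystanders:** The jar, the beaker and the orange and yellow look-alike cups stand where they were.

The forces I read after each move stayed below about 10 N. No check failed, and I saw no flask get knocked aside. The small disagreements of 1–2 mm between cameras and arm were within the calibration.

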